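Fit the return spring to the sample press

TASK

Fit the tall coil spring, square end down, over the upright guide rod of the sample press until it is fully home on the plate; whenever its end snags on one of the rod's square collars, press only lightly and twist it a little until it slips past, never forcing it with more than about 15 N. Then set the aluminium carrier ring over the rod so that it sits level on top of the spring, let go, and leave the other things on the bench where they are.

Things in the scene. Friction and masses are not known exactly. Their poses are not given: they have to be found in the camera images.
- press: The sample press, fixed to the bench: a square aluminium plate 110 x 110 x 20 mm with an upright steel guide rod, 18 mm thick, at its centre. Origin at the centre of the plate's underside, z up. Two square collars sit on the rod; they are fixed at unmeasured angles and do not turn.
- rod_foot (a point): The point on the rod's axis on the plate's top face, 20 mm over the bench, where the spring's square end must finally rest. z up.
- rod_tip (a point): The tip of the guide rod, on its axis, 114 mm over the bench; z up. The rod is 18 mm in diameter up to 92 mm over the bench, from there it tapers as a cone to 8 mm at the tip.
- spring: The tall steel compression spring, 66 mm long, about 0.1 kg, standing loose on the bench, square end down. Origin: centre of its lower end when unloaded, z up its axis, x and y parallel to the sides of the square end. Between square end and head are open round coils, 35.5 mm outside. They yield up to 22 mm at about 0.4 N per mm (8.8 N when fully compressed).
- spring_head (a point): The centre of the spring's close-wound head, on its axis, 53 mm above its unloaded lower end: where it is grasped. The head is round, 43 mm outside, 30 mm inside, 26 mm high, the widest part of the spring. Axes as spring.
- spring_end (a point): The centre of the underside of the spring's square end coil (29 mm outside, square hole 20.5 mm, 6 mm high). It nears the head as the spring is compressed and turns with the head, with a springy give (0.5 N m per rad). It passes a collar only when turned within about 8 degrees of it (fits every quarter turn) and centred within about 1 mm.
- carrier: The carrier ring, origin at the centre of its underside, z up. See carrier_mid.
- carrier_mid (a point): The centre, half-way up, of the aluminium carrier ring: a thick plain ring 58 mm outside, 28 mm bore, 30 mm high, about 0.12 kg, standing loose on the bench with its bore upright. On the spring its underside rests on the spring's head, about 62 mm over the plate.
- short_spring: A short thick dark spring, 33 mm wide and 32 mm high, standing on the bench: not needed, leave alone. Origin at the centre of its underside.
- sample_cup: An open white plastic sample cup, 52 mm wide, 50 mm high: leave alone. Origin at the centre of its underside.
- driver: A screwdriver lying on the bench: leave alone.
- spanner: A spanner lying on the bench: leave alone.
- reagent: An amber jar, 60 mm wide, 120 mm high, standing on the bench: leave alone. Origin at the centre of its underside.
- upper_collar (a point): Centre of the upper collar's top, on the rod's axis, 92 mm over the bench. The collar is 18 x 18 mm and 8 mm high, so that only its four corners stand out from the rod. It is turned about the rod by an unknown angle, up to an eighth of a turn either way from the plate's sides; this frame has the plate's axes, not the collar's.
- lower_collar (a point): Centre of the lower collar's top, on the rod's axis, 44 mm over the bench. Same size as the upper collar, but turned 22 to 68 degrees further round, so that a spring end that fits over the upper one always snags on the lower one until it is twisted, either way. This frame has the plate's axes, not the collar's.
Mind the look-alikes: they are no part of the job. What is shaped like the carrier but brown or yellow is not meant.

How it is judged:
On the way, in this order (a step that is already met when the one before it is completed fails the run):
1. the spring's square end is threaded past the upper collar, between the two collars (z of spring_end in the frame of rod_foot below 0.062 m and horizontal distance between spring_end and rod_foot below 0.005 m), for 0.1 s.
2. the spring's square end is past the lower collar and home on the plate (z of spring_end in the frame of rod_foot below 0.004 m and horizontal distance between spring_end and rod_foot below 0.005 m), for 0.2 s.
At the end, for the whole second after the job is handed in: The spring's square end rests on the press plate (within 4 mm in height, 5 mm of the rod's axis), spring upright within 7 degrees; the carrier ring is around the rod (within 8 mm), on the spring's head within 4 mm, level within 7 degrees; both released and at rest (all of step 2 and angle between each of spring, carrier's own z axis and vertical below 0.12 rad and horizontal distance between carrier_mid and rod_tip below 0.008 m and z of carrier_mid in the frame of spring_head between 0.024 and 0.032 m and linear speed of each of carrier, spring below 0.02 m/s); the robot touches nothing.
It fails at once if the spring is forced against the press with more than 25 N (contact force between spring and press above 25 N).
It fails at once if the carrier ring is forced on the press or spring with more than 25 N (contact force between carrier and press above 25 N or contact force between carrier and spring above 25 N).
It fails at once if a bystander is moved more than 25 mm (distance of any of short_spring, sample_cup, driver, spanner, reagent from where it was at the start of the episode above 0.025 m).
It also fails if it takes over 72 s, if anything falls off the work surface, if the arm or the gripper's body presses on something with over 40 N, if the wrist force passes 120 N, or if a joint passes its speed limit or range.

ROBOT

A 7-joint arm with a two-finger parallel gripper is mounted at the origin on the work surface. World frame = base frame: x ahead of the robot, y to its left, z up, the work surface at z = 0. Lengths are in m, angles in rad, forces in N, time in s.
With the tool pointing down it reaches from about 0.4 to 0.85 m from the base axis. Payload 6.9 kg.
Tool frame: the origin (TCP) lies midway between the tips of the shut fingers; the grasp point (between the pads) lies 19 mm behind it; z points along the fingers, y is the direction in which the jaws open and shut (so a half turn about z gives the same grasp; the last joint's range is limited). The gripper opens to 85 mm and grips with 20 to 120 N. Pads are 22 mm wide; open, the fingers measure 114 mm over their backs; the gripper's body (76 mm by 85 mm) begins 54 mm behind the grasp point. The pads swing forward as they close: fully open they stand 13 mm farther back than shut.
Start: joints at [1.355, 0.507, -0.238, 1.5, 0.126, 1.149, -0.155], TCP at [0.197, -0.593, 0.231] pointing down, gripper open.
Joint ranges: [-3.08, 3.08], [-0.24, 2.05], [-1.43, 1.35], [0, 2.5], [-1.52, 4.66], [0.17, 1.96], [-2.89, 2.89]. Speed limits (rad/s): [2.39, 2.39, 3.14, 3.14, 3.14, 3.14, 3.14].

INTERFACE

Orientations are given as a rotation vector (axis times angle).
In Python, from station import telemetry, snapshot, camera_model, manip gives the robot as it stands.
- The arm moves only by the tool carry_out, never from a script. Its argument "motion" is a list that holds one entry, the list of rows, each a list of 7 numbers: the turn, a rotation vector about the tool's x, y, z in rad, then the shift along the tool's x, y, z in cm, then the closure in counts, from 0 (fully open) to 255 (shut). In form: [[[wx, wy, wz, dx, dy, dz, grip], ...]]. A call has 1 to 12 rows; each row is the pose to reach, as a shift and turn from the pose commanded when the call began, along the tool's axes at that moment; what a row does not reach only later rows make up. A row lasts 1/10 s, in which the tool goes at most 50 mm and 8.59 degrees, less where a joint would pass 70% of its speed; a pose out of reach is approached as far as the arm can. A call with a gripper value outside its range is refused whole. The fingers move at their own pace and stop on an object; "newtons" is the grip in N (left out, the last holds). Time passes only in rows, so rows that repeat a pose let the fingers close. It gives the time, the measured TCP pose, the force and the opening at its end, in the units of the state.
- telemetry.get_obs(): the state, without advancing time (a new reading comes with each control period).
- snapshot(name): name is "side" or "top" or "wrist"; returns the picture (400x640x3 uint8, red, green, blue); there is no depth.
- camera_model(name): a dict with "mtx" (3x3 intrinsics, pixels), "distortion" ([k1, k2, p1, p2, k3] as OpenCV has them; the pictures are not rectified), "pose" (4x4, takes a point from camera to world coordinates); the wrist camera has in their place "hand_eye" (4x4, takes a point from camera to tool coordinates, whose origin is the TCP and whose axes are the flange's). Camera axes: x right, y down, z forward; pixel columns grow to the right and rows downward; lengths in m; the calibration is good to about 2 mm. A picture is of the moment at which its call begins: read the wrist's pose just before it. camera_model takes no time and is no camera call.
- manip.sign_off(): hands the job in, once; it reports no verdict.
The state is a dict: "time_s": time; "qpos": joint angles; "dq": joint speeds; "tau": joint torques, N m; "eef_pos": TCP position; "tcp_rot": TCP orientation; "wrist_force": force on the tool from outside, world axes, zero at the start; "wrist_torque": the same for the moment, N m; "grip_width": opening from 0.0 (shut) to 1.0 (fully open).
Only numpy, scipy, OpenCV 4.12 (cv2) and the standard library are available. Lean on these libraries where they do the work, as an engineer would, in place of code of your own. Each camera call takes 0.05 s, during which the arm holds its last target.

## Working session

There is one attempt and no reset: what is moved stays moved. The work goes in short steps, Python scripts to look and compute and a tool call to move; the robot and the scene stay as the last step left them, time stands still between calls to the robot, and variables do not carry over. Pictures are saved under pics/ and viewed, and the job is handed in when it is done.

Besides the shell and the picture viewer there is one more tool, called as name(argument=value, ...), one argument or row to a line, values as JSON. carry_out: Moves the arm, as the interface text tells. Its arguments: {"type":"object","properties":{"motion":{"type":"array","items":{"type":"array","items":{"type":"array","items":{"type":"number"}}}},"newtons":{"type":"number"}},"required":["motion"]}

```bash
ls -R . | head -30; mkdir -p pics; python3 - <<'E'
from station import telemetry, snapshot, camera_model, manip
import cv2, numpy as np
np.set_printoptions(precision=4,suppress=True)
o=telemetry.get_obs()
for k,v in o.items(): print(k,v)
for n in ["side","top","wrist"]:
    cv2.imwrite(f"pics/{n}0.png",snapshot(n)[:,:,::-1])
    print(n,camera_model(n))
E
```

```text
.:
pics

./pics:
time_s 0.0
qpos [ 1.3555  0.5083 -0.2375  1.5011  0.1257  1.1489 -0.1548]
dq [-0.001   0.0013 -0.0002 -0.0003 -0.0016 -0.0017  0.0004]
tau [  0.0005 -62.0586  -2.1859 -24.9646   0.0129   0.0121   0.    ]
eef_pos [ 0.1969 -0.5927  0.2304]
tcp_rot [-3.0995 -0.5016  0.0005]
wrist_force [-0.1302  0.3544 -0.1211]
wrist_torque [-0.0341 -0.0543  0.0664]
grip_width 1.0012630822097142
side {'mtx': array([[442.8951,   0.    , 316.7103],
       [  0.    , 442.8951, 194.8622],
       [  0.    ,   0.    ,   1.    ]]), 'distortion': array([-0.0949,  0.    ,  0.    ,  0.    ,  0.    ]), 'pose': array([[-0.887 , -0.3215,  0.3316,  0.147 ],
       [-0.4615,  0.6417, -0.6125,  0.9159],
       [-0.0158, -0.6963, -0.7175,  1.0466],
       [ 0.    ,  0.    ,  0.    ,  1.    ]])}
top {'mtx': array([[503.8374,   0.    , 315.9966],
       [  0.    , 503.8374, 187.701 ],
       [  0.    ,   0.    ,   1.    ]]), 'distortion': array([0.0423, 0.    , 0.    , 0.    , 0.    ]), 'pose': array([[ 0.0261, -0.9966,  0.0775,  0.4602],
       [-0.9997, -0.026 ,  0.002 ,  0.0697],
       [ 0.0001, -0.0776, -0.997 ,  1.5621],
       [ 0.    ,  0.    ,  0.    ,  1.    ]])}
wrist {'mtx': array([[313.5371,   0.    , 319.699 ],
       [  0.    , 313.5371, 198.6846],
       [  0.    ,   0.    ,   1.    ]]), 'distortion': array([-0.0302,  0.    ,  0.    ,  0.    ,  0.    ]), 'hand_eye': array([[ 0.0015, -0.9501, -0.3119,  0.0797],
       [ 1.    ,  0.0018, -0.0006, -0.0012],
       [ 0.0011, -0.3119,  0.9501, -0.1424],
       [ 0.    ,  0.    ,  0.    ,  1.    ]])}
```

View pics/side0.png

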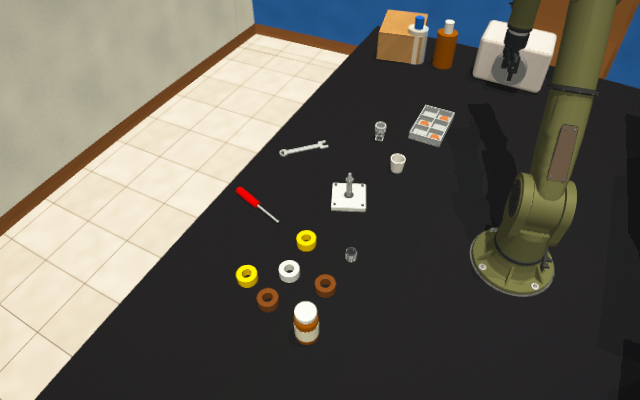

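View pics/top0.png

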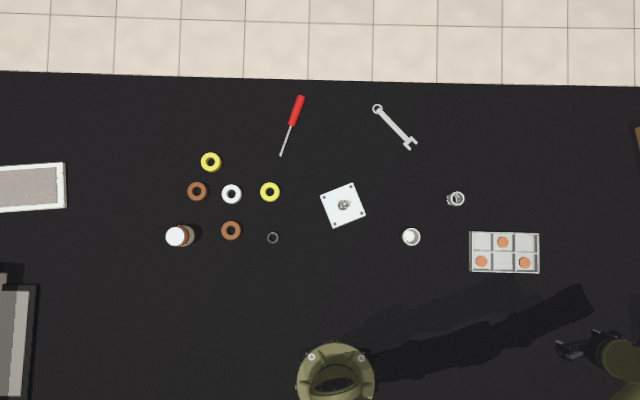

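View pics/wrist0.png

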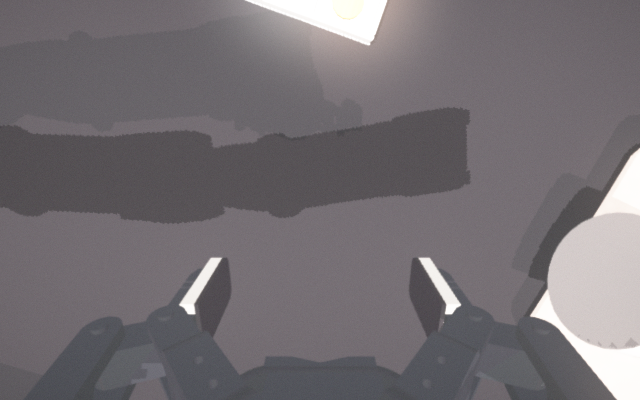

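Candidates. Tall spring: side (380,130)/top (457,198), as opposed to the short dark spring at side (351,255)/top (272,238). Carrier: the white-silver ring at side (289,270)/top (231,194), not the yellow rings at side (247,276) and (306,240) or the brown ones at (268,298) and (325,285). The cup is at side (398,163). I'll check these in close crops and measure them.

```bash
cat > h.py <<'E'
from station import telemetry, snapshot, camera_model, manip
import cv2, numpy as np
from scipy.spatial.transform import Rotation as R
np.set_printoptions(precision=4,suppress=True)
def cam(name,o=None):
    m=camera_model(name)
    if name=="wrist":
        o=o or telemetry.get_obs(); T=np.eye(4); T[:3,:3]=R.from_rotvec(o["tcp_rot"]).as_matrix(); T[:3,3]=o["eef_pos"]
        P=T@m["hand_eye"]
    else: P=m["pose"]
    return m["mtx"],m["distortion"],P
def ray(c,uv):
    K,d,P=c
    n=cv2.undistortPoints(np.array(uv,float).reshape(-1,1,2),K,d).reshape(-1,2)
    v=np.c_[n,np.ones(len(n))]@P[:3,:3].T
    return P[:3,3],v
def onplane(c,uv,z):
    p,v=ray(c,uv); return p+v*((z-p[2])/v[:,2])[:,None]
def proj(c,X):
    K,d,P=c; Pi=np.linalg.inv(P)
    return cv2.projectPoints(np.array(X,float).reshape(-1,1,3),Pi[:3,:3],Pi[:3,3],K,d)[0].reshape(-1,2)
def tri(c1,u1,c2,u2):
    p1,v1=ray(c1,u1);p2,v2=ray(c2,u2);v1=v1[0]/np.linalg.norm(v1[0]);v2=v2[0]/np.linalg.norm(v2[0])
    s=np.linalg.lstsq(np.c_[v1,-v2],p2-p1,rcond=None)[0]
    a=p1+s[0]*v1;b=p2+s[1]*v2
    return (a+b)/2,np.linalg.norm(a-b)
def crop(img,u,v,w,h,k,f):
    u0,v0=max(0,u-w//2),max(0,v-h//2)
    cv2.imwrite(f,cv2.resize(img[v0:v0+h,u0:u0+w][:,:,::-1],None,fx=k,fy=k,interpolation=cv2.INTER_CUBIC))
def move(goal,yaw=None,o=None):
    """shift (cm) and turn in tool axes from measured pose; yaw= target direction (world) of tool y, tool down"""
    o=o or telemetry.get_obs(); A=R.from_rotvec(o["tcp_rot"])
    d=A.inv().apply(np.array(goal)-o["eef_pos"])*100
    w=None
    if yaw is not None:
        best=None
        for y in (yaw,yaw+np.pi):
            yv=np.array([np.cos(y),np.sin(y),0]);z=np.array([0,0,-1.]);x=np.cross(yv,z)
            B=R.from_matrix(np.c_[x,yv,z]); r=(A.inv()*B).as_rotvec()
            if best is None or np.linalg.norm(r)<np.linalg.norm(best): best=r
        w=best
    return w,d
E
python3 - <<'E'
from h import *
S=cv2.imread("pics/side0.png")[:,:,::-1];T=cv2.imread("pics/top0.png")[:,:,::-1]
tiles=[]
for img,pts in ((S,[(380,130),(289,270),(349,190)]),(T,[(457,198),(231,194),(343,205)])):
    row=[cv2.resize(img[v-25:v+25,u-25:u+25],(260,260),interpolation=cv2.INTER_CUBIC) for u,v in pts]
    tiles.append(np.hstack(row))
cv2.imwrite("pics/crops0.png",np.vstack(tiles)[:,:,::-1])
cs,ct=cam("side"),cam("top")
print("spring top",onplane(ct,[(459,198)],.066),"side",onplane(cs,[(380,126)],.066))
print("carrier top",onplane(ct,[(231,193.5)],.03),"side",onplane(cs,[(289,266)],.03))
print("press",onplane(ct,[(343,205)],.02), onplane(cs,[(349,195)],.02))
print("tip", tri(ct,[(344,205)],cs,[(350,175)]))
E
```

```text
spring top [[ 0.5571 -0.3518  0.066 ]] side [[ 0.5553 -0.334   0.066 ]]
carrier top [[0.5549 0.3309 0.03  ]] side [[0.5585 0.3268 0.03  ]]
press [[ 0.5292 -0.0113  0.02  ]] [[ 0.5279 -0.0065  0.02  ]]
tip (array([ 0.5271, -0.009 ,  0.1067]), np.float64(0.0036305751907807007))
```

View pics/crops0.png

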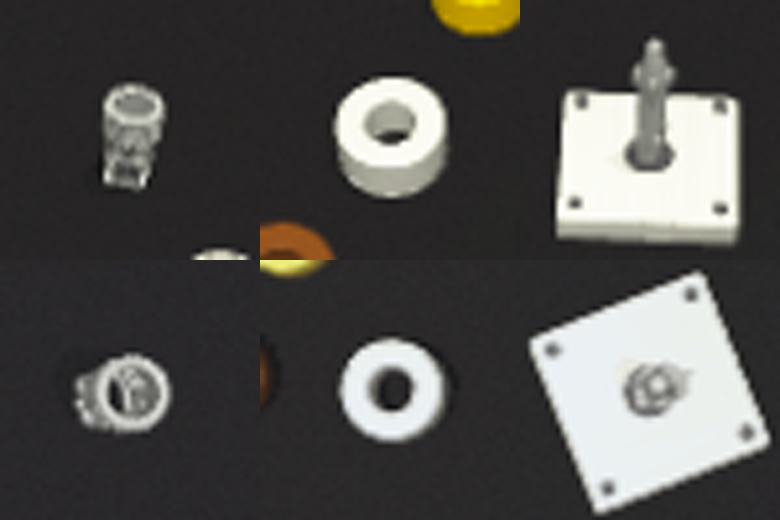

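The crops confirm the choice: the tall, light coil spring with a square lower end (upper left), the silver-white ring (centre), and the press with its rod (right). Next I'll look at them from the wrist camera.

```bash
python3 - <<'E'
from h import *
o=telemetry.get_obs()
A=R.from_rotvec(o["tcp_rot"]).as_matrix(); print(A)
ct,cs=cam("top"),cam("side")
print(onplane(ct,[(457.4,198.6)],.066),onplane(ct,[(411,237)],.05),onplane(ct,[(505,252)],.02))
print(move([.557,-.342,.21],o=o), move([.528,-.009,.24],o=o))
# plate corners in top crop
c=np.array([(528,348),(705,272),(770,438),(600,514)])-[520,260]; c=c/5.2+[343-25,205-25]
X=onplane(ct,c,.02);print(X,X.mean(0)); e=np.diff(np.r_[X,X[:1]],axis=0);print(np.degrees(np.arctan2(e[:,1],e[:,0])))
E
```

```text
[[ 0.949   0.3153 -0.0004]
 [ 0.3153 -0.949   0.0013]
 [ 0.     -0.0014 -1.    ]]
[[ 0.5552 -0.3471  0.066 ]] [[ 0.4378 -0.2144  0.05  ]] [[ 0.4004 -0.503   0.02  ]]
(None, array([ 42.0791, -12.4398,   2.0811])) (None, array([ 49.8279, -44.9593,  -0.8749]))
[[ 0.5521  0.0611  0.02  ]
 [ 0.5998 -0.0422  0.02  ]
 [ 0.5029 -0.0824  0.02  ]
 [ 0.4557  0.0164  0.02  ]] [ 0.5276 -0.0118  0.02  ]
[ -65.234  -157.5009  115.5022   24.8852]
```

carry_out(
  motion=[
    [[0,0,0,42,-12.4,1,0],[0,0,0,42,-12.4,1,0],[0,0,0,42,-12.4,1,0],[0,0,0,42,-12.4,1,0],[0,0,0,42,-12.4,1,0],[0,0,0,42,-12.4,1,0],[0,0,0,42,-12.4,1,0],[0,0,0,42,-12.4,1,0],[0,0,0,42,-12.4,1,0],[0,0,0,42,-12.4,1,0],[0,0,0,42,-12.4,1,0],[0,0,0,42,-12.4,1,0]],
  ],
)

```text
time_s: 1.35
eef_pos: [0.5553, -0.3442, 0.221]
tcp_rot: [3.101, 0.499, -0.002]
wrist_force: [-0.1, -0.5, -0.6]
grip_width: 0.998
```

```bash
python3 - <<'E'
from h import *
o=telemetry.get_obs(); print(o["time_s"],o["eef_pos"],o["tcp_rot"],o["wrist_force"])
im=snapshot("wrist"); cv2.imwrite("pics/w1.png",im[:,:,::-1])
c=cam("wrist",o); print(proj(c,[[.555,-.345,.066],[.555,-.345,0]]))
E
```

```text
1.35 [ 0.5553 -0.3442  0.221 ] [ 3.1013  0.4993 -0.0023] [-0.0947 -0.5428 -0.6019]
[[321.7809 181.6211]
 [321.4819 167.0071]]
```

View pics/w1.png

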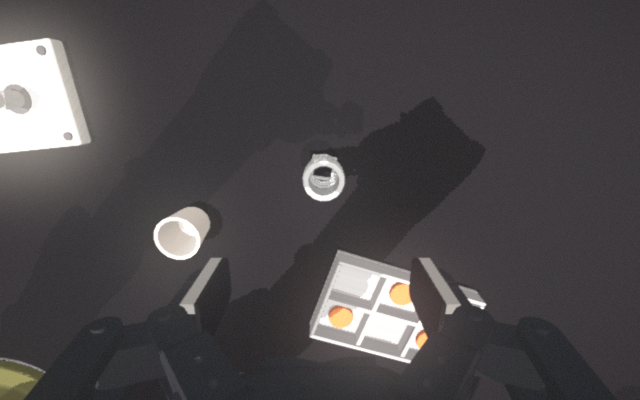

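The wrist view shows the spring head at (324,180), the cup at (182,233) and the press at top left. I'll crop the spring to measure its square end, then go over the press.

```bash
python3 - <<'E'
from h import *
im=cv2.imread("pics/w1.png")[:,:,::-1]
crop(im,324,176,60,60,10,"pics/w1c.png")
c=cam("wrist"); print(onplane(c,[(324,180)],.066), move([.528,-.01,.26]))
E
```

```text
[[ 0.557  -0.3469  0.066 ]] (None, array([  7.8903, -32.6221,  -3.9071]))
```

View pics/w1c.png

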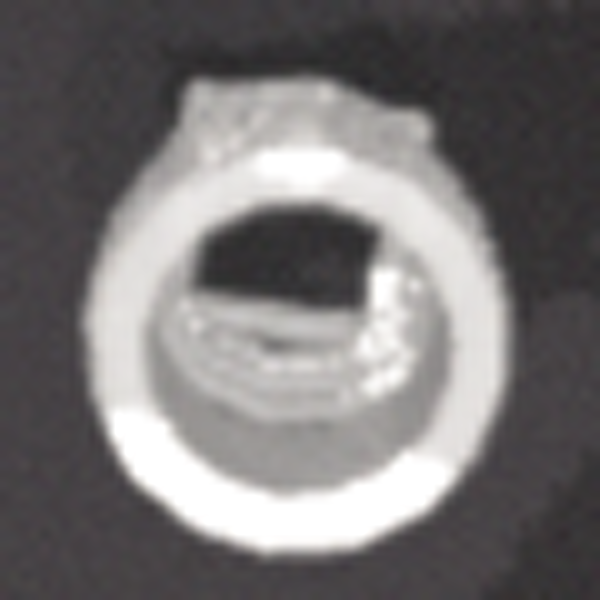

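```bash
python3 - <<'E'
from h import *
print(move([.452,-.035,.14]), move([.452,-.035,.22]))
E
```

```text
(None, array([ -0.0954, -32.6306,   8.1029])) (None, array([ -0.1054, -32.6282,   0.1029]))
```

carry_out(
  motion=[
    [[0,0,0,-0.1,-32.6,0,0],[0,0,0,-0.1,-32.6,0,0],[0,0,0,-0.1,-32.6,0,0],[0,0,0,-0.1,-32.6,0,0],[0,0,0,-0.1,-32.6,4,0],[0,0,0,-0.1,-32.6,8,0],[0,0,0,-0.1,-32.6,8,0],[0,0,0,-0.1,-32.6,8,0],[0,0,0,-0.1,-32.6,8,0],[0,0,0,-0.1,-32.6,8,0]],
  ],
)

```text
time_s: 2.4
eef_pos: [0.4536, -0.0357, 0.142]
tcp_rot: [3.101, 0.498, 0.002]
wrist_force: [0.3, -0.4, -0.6]
grip_width: 0.996
```

```bash
python3 - <<'E'
from h import *
o=telemetry.get_obs(); print(o["time_s"],o["eef_pos"],o["tcp_rot"],o["wrist_force"])
im=snapshot("wrist"); cv2.imwrite("pics/w2.png",im[:,:,::-1])
c=cam("wrist",o); p=proj(c,[[.528,-.010,.114],[.528,-.010,.02]]);print(p)
crop(im,int(p[0,0]),int(p[0,1]),100,100,7,"pics/w2c.png")
E
```

```text
2.4 [ 0.4536 -0.0357  0.142 ] [3.1009 0.4976 0.0022] [ 0.2825 -0.446  -0.6038]
[[320.2103  98.1071]
 [320.0135  97.5472]]
```

View pics/w2.png

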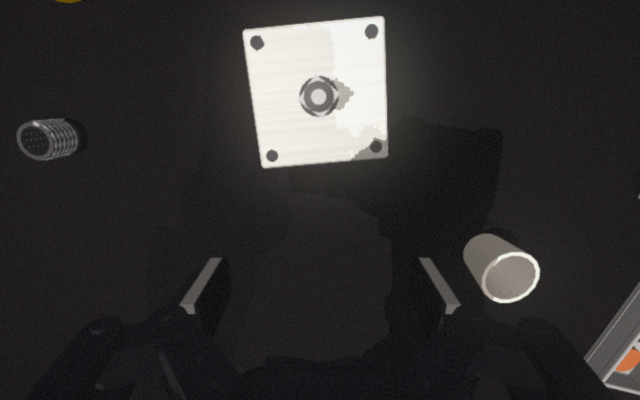

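View pics/w2c.png

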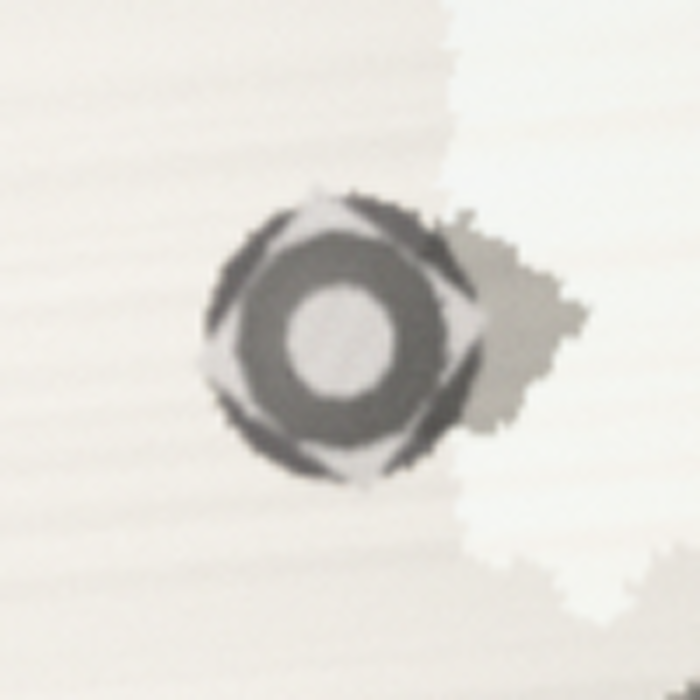

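Upper collar corners are clear at crop (318,190), (487,322), (365,485) and (205,352), and the tip centre is at (340,340). I'll compute these, then take one oblique look for the lower collar.

```bash
python3 - <<'E'
from h import *
c=cam("wrist")
f=lambda P:(np.array(P,float)+.5)/7-.5+[270,48]
X=onplane(c,f([(318,190),(487,322),(365,485),(205,352)]),.092);print(X,X.mean(0))
m=X.mean(0);print(np.degrees(np.arctan2(X[:,1]-m[1],X[:,0]-m[0]))%90, np.linalg.norm(X-m,axis=1))
print("tip",onplane(c,f([(340,340)]),.114))
P=onplane(c,[(243,32),(384,16),(387,157),(264,167)],.02);print(P,P.mean(0));e=np.diff(np.r_[P,P[:1]],axis=0);print(np.degrees(np.arctan2(e[:,1],e[:,0]))%90)
# oblique: camera lower, farther back along tool x
A=R.from_rotvec(telemetry.get_obs()["tcp_rot"]).as_matrix()
o=telemetry.get_obs()
for z in (.1,.05):
  for s in (.13,.1,.16):
    g=np.array([.528,-.009,z])
E
```

```text
[[ 0.5394 -0.0033  0.092 ]
 [ 0.534  -0.0199  0.092 ]
 [ 0.5182 -0.0144  0.092 ]
 [ 0.5243  0.0017  0.092 ]] [ 0.529 -0.009  0.092]
[28.541  24.6283 26.8389 23.5485] [0.0119 0.012  0.0121 0.0117]
tip [[ 0.5288 -0.0088  0.114 ]]
[[ 0.5555  0.0608  0.02  ]
 [ 0.5995 -0.0373  0.02  ]
 [ 0.5003 -0.0795  0.02  ]
 [ 0.459   0.0177  0.02  ]] [ 0.5285 -0.0096  0.02  ]
[24.1252 23.0437 23.0122 24.0577]
```

carry_out(
  motion=[
    [[0,0,0,0,-5,0,0],[0,0,0,0,-10,1,0],[0,0,0,0,-15,4,0],[0,0,0,0,-15,5,0],[0,0,0,0,-15,5,0],[0,0,0,0,-15,5,0]],
  ],
)

```text
time_s: 3.05
eef_pos: [0.4065, 0.1072, 0.0918]
tcp_rot: [3.101, 0.499, 0.001]
wrist_force: [0.6, -0.9, 1.1]
grip_width: 0.996
```

```bash
python3 - <<'E'
from h import *
o=telemetry.get_obs(); print(o["time_s"],o["eef_pos"],o["tcp_rot"],o["wrist_force"])
im=snapshot("wrist"); cv2.imwrite("pics/w3.png",im[:,:,::-1])
c=cam("wrist",o); p=proj(c,[[.529,-.009,.092],[.529,-.009,.044],[.529,-.009,.02]]);print(p)
u0,v0=int(p[1,0])-60,int(p[1,1])-40; print(u0,v0)
crop(im,u0+60,v0+40,120,80,6,"pics/w3c.png")
E
```

```text
3.05 [0.4065 0.1072 0.0918] [3.1011 0.4987 0.001 ] [ 0.5749 -0.8902  1.0707]
[[653.7688  99.9868]
 [573.7814  98.3293]
 [546.3494  97.8868]]
513 58
```

View pics/w3c.png

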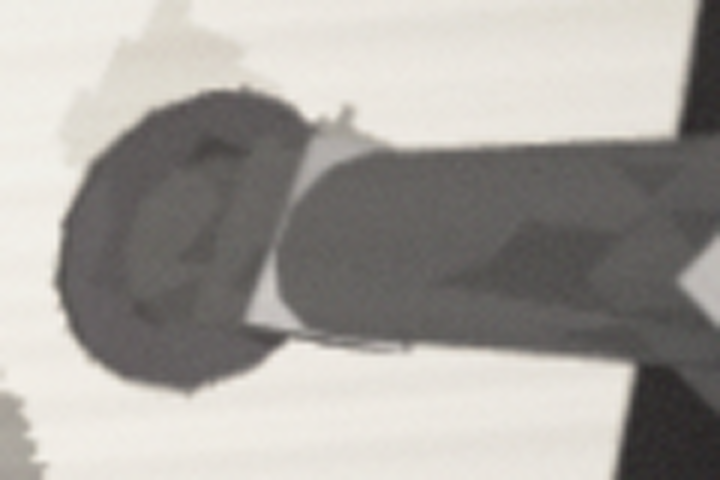

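The lower collar's near edge is visible, with top corners at crop (316,126) and (248,321).

```bash
python3 - <<'E'
from h import *
c=cam("wrist")
f=lambda P:(np.array(P,float)+.5)/6-.5+[513,58]
X=onplane(c,f([(316,126),(248,321)]),.044);e=X[1]-X[0];print(X,np.linalg.norm(e),np.degrees(np.arctan2(e[1],e[0]))%90)
print(move([.557,-.346,.17]))
E
```

```text
[[ 0.5371  0.0012  0.044 ]
 [ 0.5188 -0.0019  0.044 ]] 0.018578379469659213 9.641256224087869
(None, array([ 0.1181, 47.7272, -7.7568]))
```

carry_out(
  motion=[
    [[0,0,0,0,2,-5,0],[0,0,0,0,6,-8,0],[0,0,0,0.1,47.7,-8,0],[0,0,0,0.1,47.7,-8,0],[0,0,0,0.1,47.7,-8,0],[0,0,0,0.1,47.7,-8,0],[0,0,0,0.1,47.7,-8,0],[0,0,0,0.1,47.7,-8,0],[0,0,0,0.1,47.7,-8,0],[0,0,0,0.1,47.7,-8,0],[0,0,0,0.1,47.7,-8,0],[0,0,0,0.1,47.7,-8,0]],
  ],
)

```text
time_s: 4.3
eef_pos: [0.5551, -0.3509, 0.1716]
tcp_rot: [3.101, 0.488, 0.0]
wrist_force: [-0.6, 0.0, 0.4]
grip_width: 0.999
```

carry_out(
  motion=[
    [[0,0,0,0,0,3,0],[0,0,0,0,0,7,0],[0,0,0,0,0,7,0],[0,0,0,0,0,7,0],[0,0,0,0,0,7,0]],
  ],
)

```text
time_s: 4.8
eef_pos: [0.5578, -0.3446, 0.1039]
tcp_rot: [3.099, 0.501, 0.004]
wrist_force: [0.1, 0.2, 0.1]
grip_width: 1.001
```

```bash
python3 - <<'E'
from h import *
o=telemetry.get_obs(); print(o["time_s"],o["eef_pos"],o["tcp_rot"],o["wrist_force"],o["qpos"])
im=snapshot("wrist"); cv2.imwrite("pics/w4.png",im[:,:,::-1])
c=cam("wrist",o); p=proj(c,[[.557,-.346,.066]]);print(p)
u0,v0=int(p[0,0])-50,int(p[0,1])-50; print(u0,v0)
crop(im,u0+50,v0+50,100,100,7,"pics/w4c.png")
E
```

```text
4.8 [ 0.5578 -0.3446  0.1039] [3.0995 0.5009 0.0041] [0.1403 0.2399 0.1089] [ 0.6705  0.6698 -0.2653  1.5778  0.2064  0.9184 -0.9156]
[[323.3946 231.6404]]
273 181
```

View pics/w4c.png

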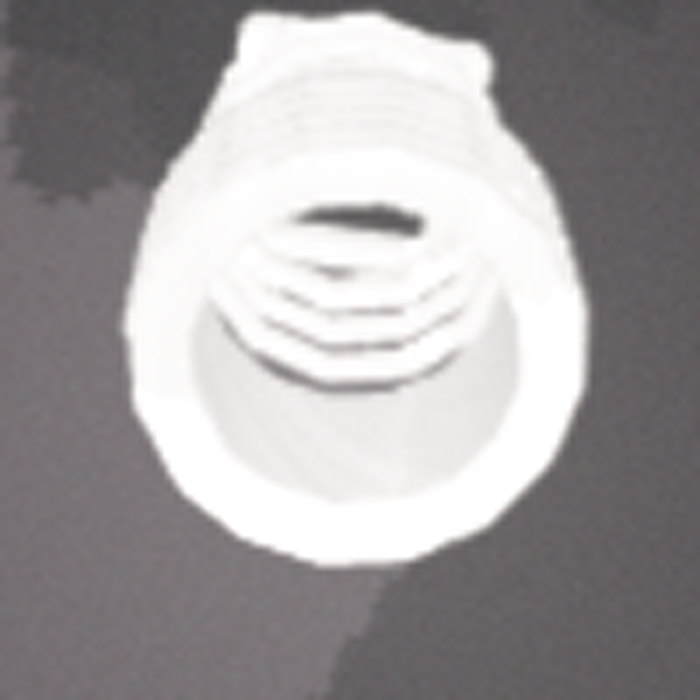

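```bash
python3 - <<'E'
from h import *
c=cam("wrist")
f=lambda P:(np.array(P,float)+.5)/7-.5+[273,181]
for P,z in (([(240,18),(490,45)],.005),([(295,222),(415,234)],.006)):
    X=onplane(c,f(P),z);e=X[1]-X[0];print(X,np.linalg.norm(e),np.degrees(np.arctan2(e[1],e[0]))%90)
cc=onplane(c,f([(127,330),(588,330),(355,565),(355,500),(190,335),(520,335)]),.066);print(cc)
A=R.from_rotvec(telemetry.get_obs()["tcp_rot"]).as_matrix();print(A)
# predicted ellipse for centre guesses
for ctr in ([.557,-.346],[.558,-.347],[.556,-.345]):
    t=np.linspace(0,6.28,100)
    q=proj(c,np.c_[ctr[0]+.0215*np.cos(t),ctr[1]+.0215*np.sin(t),0*t+.066]);q=(q-[273,181])*7; print(ctr,q.min(0),q.max(0))
E
```

```text
[[ 0.5674 -0.3295  0.005 ]
 [ 0.5734 -0.3576  0.005 ]] 0.028733024157917134 12.039238343474167
[[ 0.5462 -0.3431  0.006 ]
 [ 0.5492 -0.3569  0.006 ]] 0.014129659448105354 12.320747826180309
[[ 0.5532 -0.3258  0.066 ]
 [ 0.5662 -0.3649  0.066 ]
 [ 0.5373 -0.3527  0.066 ]
 [ 0.5436 -0.3505  0.066 ]
 [ 0.5546 -0.3313  0.066 ]
 [ 0.5639 -0.3593  0.066 ]]
[[ 0.9491  0.315   0.0033]
 [ 0.315  -0.9491 -0.0017]
 [ 0.0026  0.0027 -1.    ]]
[0.557, -0.346] [111.9735 127.9264] [591.7909 568.4774]
[0.558, -0.347] [125.9034 120.9721] [606.1839 562.4189]
[0.556, -0.345] [ 98.0734 134.8666] [577.4247 574.5227]
```

carry_out(
  motion=[
    [[0,0,0,-0.1,0.1,3,0],[0,0,0,-0.1,0.1,6,0],[0,0,0,-0.1,0.1,7.1,0],[0,0,0,-0.1,0.1,7.1,0],[0,0,0,-0.1,0.1,7.1,255],[0,0,0,-0.1,0.1,7.1,255],[0,0,0,-0.1,0.1,7.1,255],[0,0,0,-0.1,0.1,7.1,255],[0,0,0,-0.1,0.1,7.1,255],[0,0,0,-0.1,0.1,7.1,255]],
  ],
  newtons=60,
)

```text
time_s: 5.85
eef_pos: [0.5567, -0.3456, 0.0307]
tcp_rot: [3.1, 0.501, 0.002]
wrist_force: [1.3, -1.3, 0.3]
grip_width: 0.477
```

```bash
python3 - <<'E'
from h import *
o=telemetry.get_obs(); print(o["time_s"],o["eef_pos"],o["tcp_rot"],o["wrist_force"],o["grip_width"])
im=snapshot("wrist"); cv2.imwrite("pics/w5.png",im[:,:,::-1])
E
```

```text
5.85 [ 0.5567 -0.3456  0.0307] [3.1005 0.5014 0.0016] [ 1.2536 -1.2746  0.3182] 0.47651177031076486
```

View pics/w5.png

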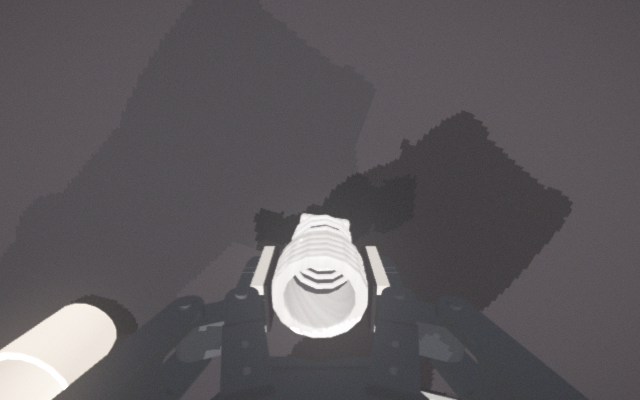

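```bash
python3 - <<'E'
from h import *
im=cv2.imread("pics/w5.png")[:,:,::-1]; crop(im,322,275,130,130,5,"pics/w5c.png")
c=cam("wrist"); o=telemetry.get_obs()
for ctr in ([.5567,-.3456],[.5575,-.3453],[.5558,-.3458]):
  for r in(.0215,.015):
    t=np.linspace(0,6.28,100)
    q=proj(c,np.c_[ctr[0]+r*np.cos(t),ctr[1]+r*np.sin(t),0*t+.066]);q=(q-[257,210])*5; print(ctr,q.min(0),q.max(0))
E
```

```text
[0.5567, -0.3456] [ 64.3725 227.494 ] [595.5604 675.0247]
[0.5567, -0.3456] [144.7598 301.9371] [515.2303 613.7463]
[0.5575, -0.3453] [ 63.4326 217.5185] [595.7995 667.0907]
[0.5575, -0.3453] [143.9981 292.3072] [515.2912 605.5386]
[0.5558, -0.3458] [ 63.7902 238.1564] [593.7183 683.507 ]
[0.5558, -0.3458] [143.9862 312.2303] [513.5778 622.5209]
```

View pics/w5c.png

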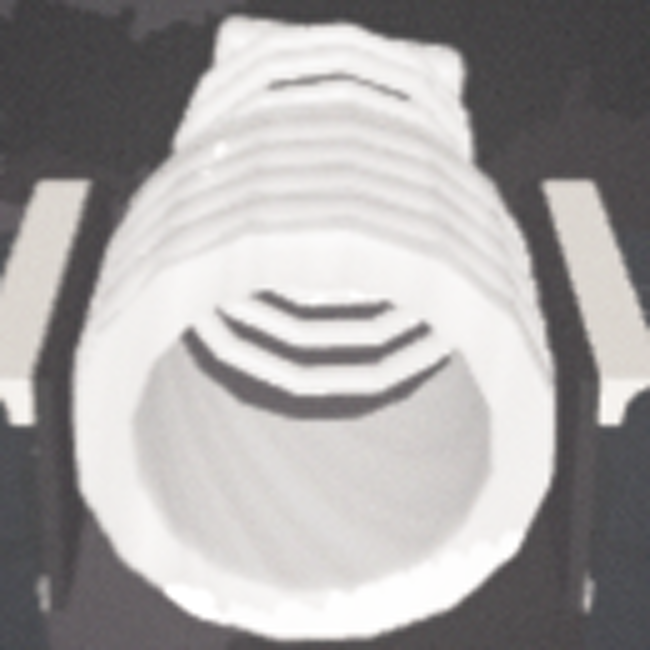

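```bash
python3 - <<'E'
from h import *
print(move([.5284,-.0099,.18],yaw=np.radians(-71.6-31.2)))
E
```

```text
(array([ 0.0006, -0.0009,  0.5441]), array([  7.9154, -32.7284, -14.9571]))
```

carry_out(
  motion=[
    [[0,0,0,0,0,-4,255],[0,0,0,0,0,-9,255],[0,0,0,0,0,-13,255],[0,0,0.1,1,-4,-15,255],[0,0,0.2,2,-8,-15,255],[0,0,0.3,3,-12,-15,255],[0,0,0.4,4,-16,-15,255],[0,0,0.5,5,-20,-15,255],[0,0,0.544,6,-24,-15,255],[0,0,0.544,7,-28,-15,255],[0,0,0.544,7.9,-32.7,-15,255],[0,0,0.544,7.9,-32.7,-15,255]],
  ],
)

```text
time_s: 7.1
eef_pos: [0.5266, -0.0015, 0.1802]
tcp_rot: [-3.12, 0.333, 0.003]
wrist_force: [-0.5, 0.2, -0.4]
grip_width: 0.475
```

```bash
python3 - <<'E'
from h import *
im=snapshot("wrist");
o=telemetry.get_obs(); print(o["time_s"],o["eef_pos"],o["tcp_rot"],o["wrist_force"],o["grip_width"],o["qpos"])
im=snapshot("wrist"); cv2.imwrite("pics/w6.png",im[:,:,::-1]); crop(im,322,275,130,130,5,"pics/w6c.png")
print(move([.5284,-.0099,.156],yaw=np.radians(-71.6-31.2)))
E
```

```text
7.15 [ 0.5271 -0.0056  0.1801] [-3.1217  0.3383  0.0024] [ 0.2923 -0.4209 -2.2722] 0.47341959888804414 [ 0.0918  0.4062 -0.1807  1.8324  0.0876  0.912  -1.915 ]
(array([0.0001, 0.0011, 0.0038]), array([0.1306, 0.1205, 2.4103]))
```

View pics/w6c.png

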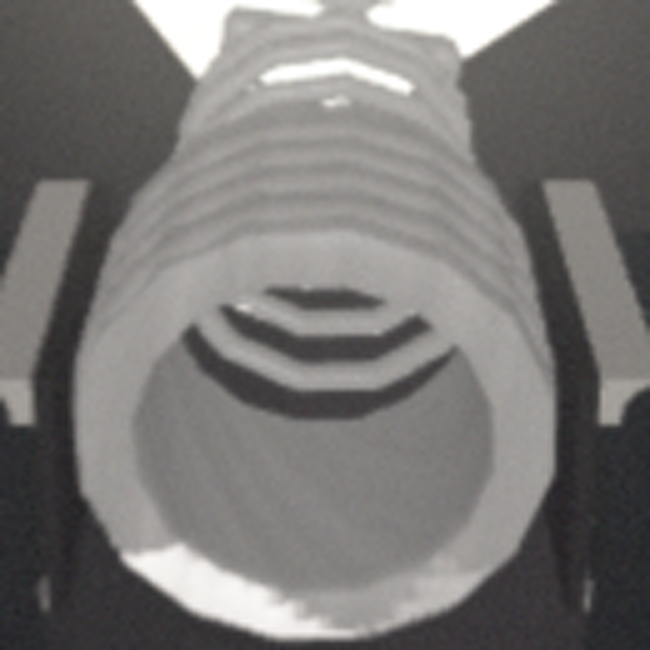

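View pics/w6.png

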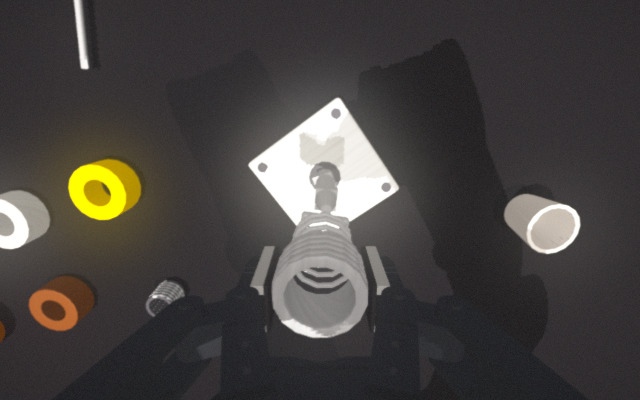

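carry_out(
  motion=[
    [[0,0,0,0,0,1,255],[0,0,0,0,0,1.5,255],[0,0,0,0,0,1.5,255],[0,0,0,0,0,1.5,255],[0,0,0,0,0,1.5,255]],
  ],
)

```text
time_s: 7.7
eef_pos: [0.5282, -0.0105, 0.1653]
tcp_rot: [-3.122, 0.351, -0.0]
wrist_force: [0.2, 0.4, -0.7]
grip_width: 0.476
```

```bash
python3 - <<'E'
from h import *
o=telemetry.get_obs(); print(o["time_s"],o["eef_pos"],o["tcp_rot"],o["wrist_force"],o["grip_width"])
im=snapshot("wrist"); cv2.imwrite("pics/w7.png",im[:,:,::-1]); crop(im,322,205,100,130,6,"pics/w7c.png")
s=snapshot("side"); c=cam("side"); p=proj(c,[[.529,-.01,.13]])[0]; print(p); crop(s,int(p[0]),int(p[1]),80,80,8,"pics/s7c.png")
A=R.from_rotvec(o["tcp_rot"]).as_matrix(); print(A)
print(move([.5284,-.0099,.156],yaw=np.radians(-71.6-31.2)))
E
```

```text
7.7 [ 0.5282 -0.0105  0.1653] [-3.1219  0.3512 -0.    ] [ 0.1559  0.4152 -0.6661] 0.47587173942652294
[350.461  169.0889]
[[ 0.975  -0.2222  0.    ]
 [-0.2222 -0.975   0.    ]
 [ 0.     -0.     -1.    ]]
(array([-0.0001, -0.0003, -0.0002]), array([ 0.0103, -0.034 ,  0.9455]))
```

View pics/w7c.png

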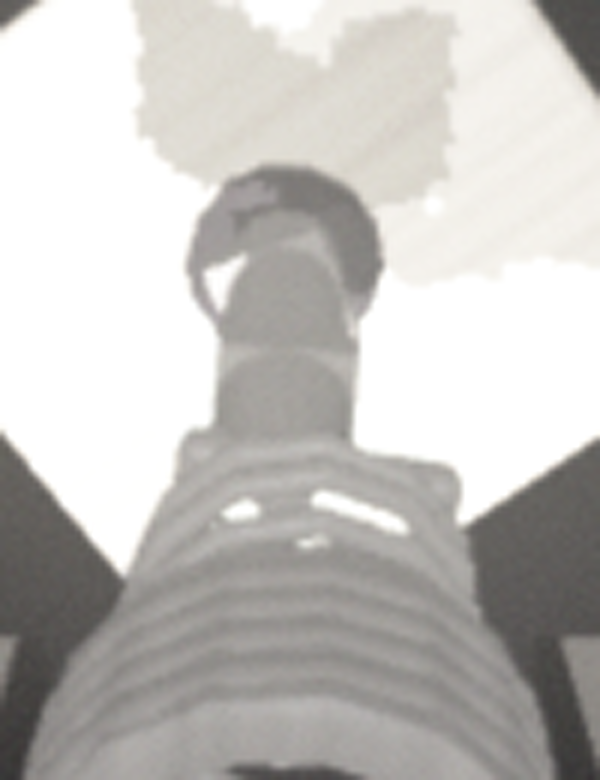

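View pics/s7c.png

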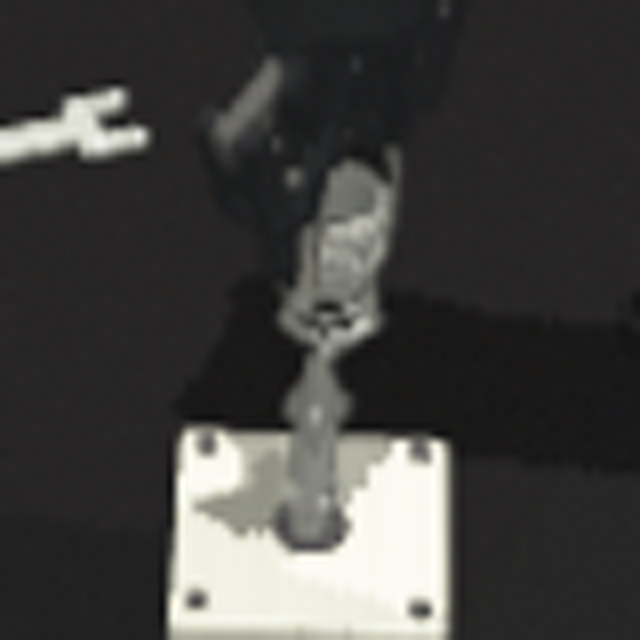

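```bash
python3 - <<'E'
from h import *
im=cv2.imread("pics/w7.png"); o=telemetry.get_obs(); c=cam("wrist",o)
def sq(ctr,s,a,z):
    a=np.radians(a+45+90*np.arange(4)); return np.c_[ctr[0]+s/2**.5*np.cos(a),ctr[1]+s/2**.5*np.sin(a),0*a+z]
big=cv2.resize(im[140:250,265:385],None,fx=5.5,fy=5.5,interpolation=cv2.INTER_CUBIC)
def dr(P,col):
    q=((proj(c,P)-[265,140]+.5)*5.5).astype(int); cv2.polylines(big,[q.reshape(-1,1,2)],True,col,1)
r=[.5294,-.0101]
dr(sq(r,.018,-19,.092),(0,0,255));dr(sq(r,.018,-19,.084),(0,0,255));dr(sq(r,.018,9.6,.044),(0,255,0))
dr(sq(o["eef_pos"][:2]+.001*np.array([.975,-.222]),.029,-19,.1346),(255,0,0))
cv2.imwrite("pics/w7d.png",big)
E
```

```text
(no output)
```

View pics/w7d.png

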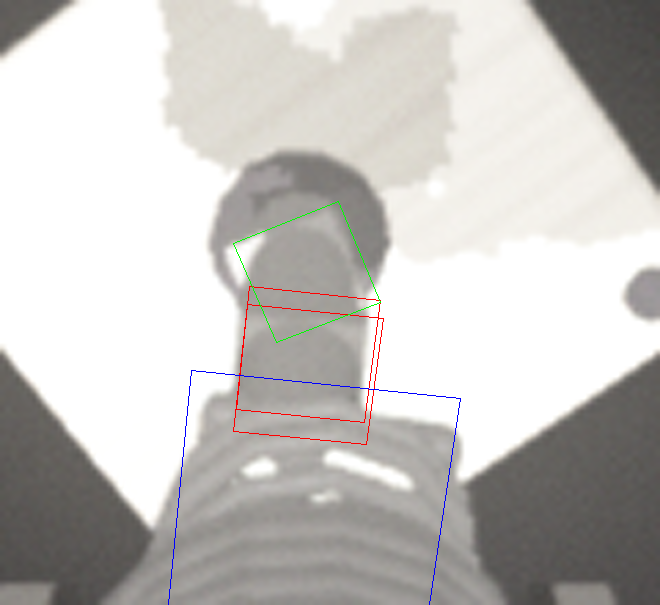

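The overlay shows the spring end matching the collar in angle, but sitting roughly 1–1.5 mm towards tool +y of the rod axis. I'll correct that and lower onto the cone while watching the force.

carry_out(
  motion=[
    [[0,0,0,0,-0.12,0,255],[0,0,0,0,-0.12,1,255],[0,0,0,0,-0.12,2,255],[0,0,0,0,-0.12,2.8,255],[0,0,0,0,-0.12,3.4,255],[0,0,0,0,-0.12,3.6,255],[0,0,0,0,-0.12,3.6,255],[0,0,0,0,-0.12,3.6,255]],
  ],
)

```text
time_s: 8.6
eef_pos: [0.5285, -0.0088, 0.1294]
tcp_rot: [-3.122, 0.35, -0.0]
wrist_force: [0.9, -1.0, -1.0]
grip_width: 0.472
```

```bash
cat > st.py <<'E'
from h import *
import sys
o=telemetry.get_obs(); print(o["time_s"],o["eef_pos"],o["tcp_rot"],"F",o["wrist_force"],"M",o["wrist_torque"],o["grip_width"])
A=R.from_rotvec(o["tcp_rot"]);print("toolF",A.inv().apply(o["wrist_force"]),"endz",o["eef_pos"][2]-.0307)
if len(sys.argv)>1:
    n=sys.argv[1]
    im=snapshot("wrist"); cv2.imwrite(f"pics/w{n}.png",im[:,:,::-1]); crop(im,322,255,130,150,5,f"pics/w{n}c.png")
if len(sys.argv)>2:
    s=snapshot("side"); c=cam("side"); p=proj(c,[[.529,-.01,.09]])[0]; crop(s,int(p[0]),int(p[1]),70,70,9,f"pics/s{n}c.png")
E
python3 st.py 8 s
```

```text
8.6 [ 0.5285 -0.0088  0.1294] [-3.122   0.3501 -0.0004] F [ 0.8729 -1.0188 -0.9626] M [-0.0725 -0.1165 -0.0054] 0.47205971695064336
toolF [1.0767 0.8003 0.9628] endz 0.09874821870045142
```

View pics/w8c.png

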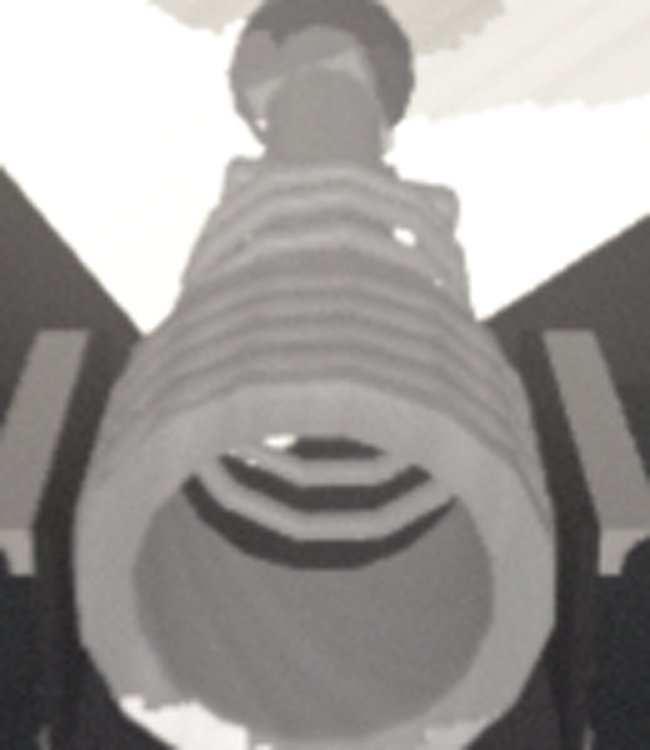

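View pics/s8c.png

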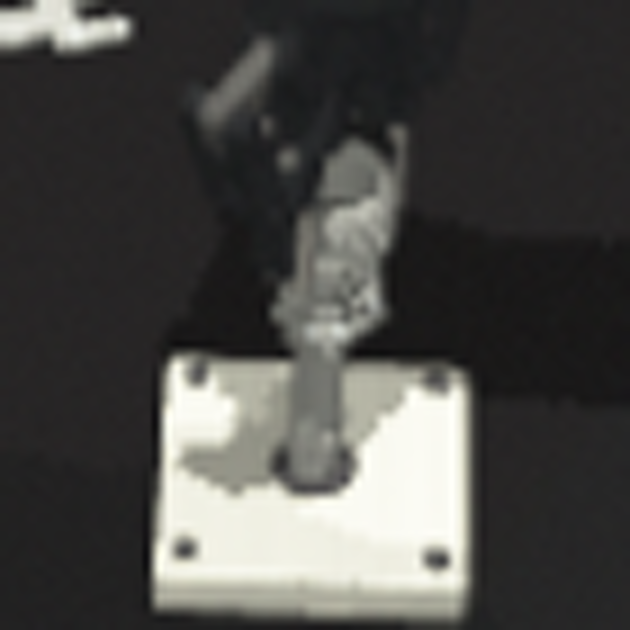

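Now the rod (crop u≈326) and the end centre (u≈329) agree, and forces are about 1 N. I'll continue down slowly.

carry_out(
  motion=[
    [[0,0,0,0,0,0.3,255],[0,0,0,0,0,0.6,255],[0,0,0,0,0,0.9,255],[0,0,0,0,0,1.2,255],[0,0,0,0,0,1.2,255],[0,0,0,0,0,1.2,255]],
  ],
)

```text
time_s: 9.3
eef_pos: [0.5287, -0.0089, 0.1175]
tcp_rot: [-3.122, 0.35, -0.001]
wrist_force: [1.8, -0.5, 3.0]
grip_width: 0.474
```

```bash
python3 st.py
```

```text
9.3 [ 0.5287 -0.0089  0.1175] [-3.122   0.3501 -0.001 ] F [ 1.7651 -0.4701  2.9577] M [-0.2339 -0.3536  0.0019] 0.4737456686564308
toolF [ 1.8272  0.0671 -2.9565] endz 0.08675225616941877
```

carry_out(
  motion=[
    [[0,0,0,0.05,0,0,255],[0,0,0,0.1,0,0,255],[0,0,0,0.1,0,0,255],[0,0,0,0.1,0,0,255]],
  ],
)

```text
time_s: 9.7
eef_pos: [0.5291, -0.009, 0.1172]
tcp_rot: [-3.122, 0.35, 0.001]
wrist_force: [0.2, -0.0, 3.2]
grip_width: 0.477
```

```bash
python3 st.py 9 s
```

```text
9.7 [ 0.5291 -0.009   0.1172] [-3.122   0.3498  0.0007] F [ 0.214  -0.024   3.1937] M [-0.0496  0.0142 -0.0348] 0.47740564274772035
toolF [ 0.2125 -0.0239 -3.1938] endz 0.08654878302472671
```

View pics/w9c.png

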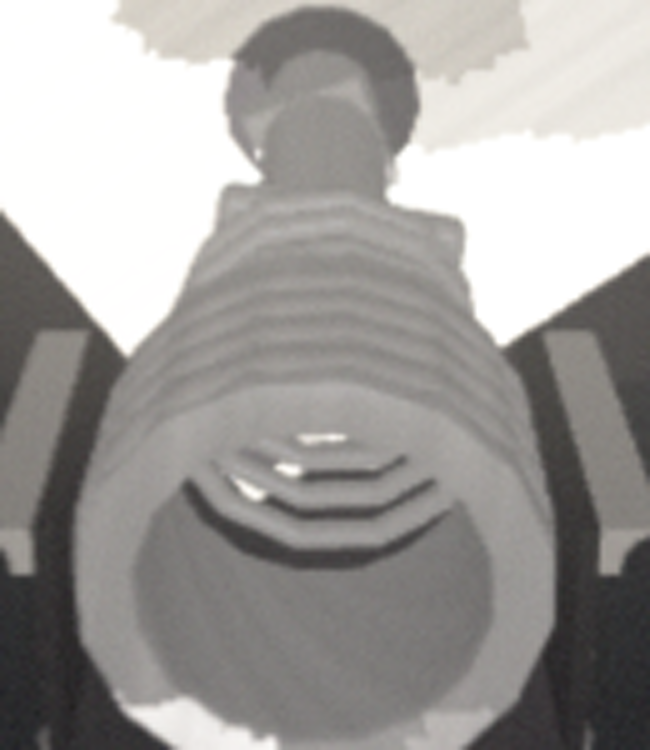

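View pics/s9c.png

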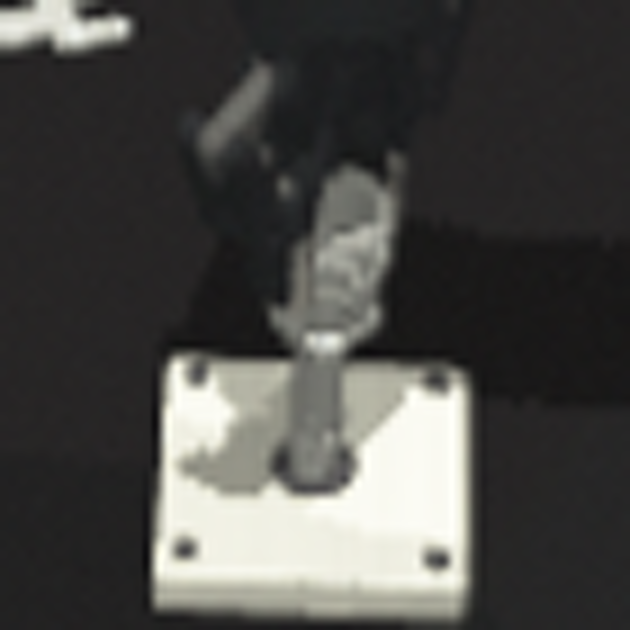

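Forces sideways are nil, but the coils are compressed by about 7 mm with 4 N vertical: the end is resting on the upper collar. I'll twist a little, with a slight centring shift.

carry_out(
  motion=[
    [[0,0,0,0,-0.04,0,255],[0,0,-0.04,0,-0.04,0,255],[0,0,-0.08,0,-0.04,0,255],[0,0,-0.08,0,-0.04,0,255]],
  ],
)

```text
time_s: 10.2
eef_pos: [0.5293, -0.0087, 0.117]
tcp_rot: [-3.134, 0.224, 0.001]
wrist_force: [0.3, -1.4, -1.0]
grip_width: 0.474
```

```bash
python3 st.py
```

```text
10.2 [ 0.5293 -0.0087  0.117 ] [-3.1335  0.2239  0.0007] F [ 0.3179 -1.38   -0.9787] M [-0.0988 -0.2358  0.0007] 0.47380539476381056
toolF [0.5114 1.3209 0.9784] endz 0.08629679831462674
```

It slipped past: the vertical load vanished. Continue down between the collars, recentring y.

carry_out(
  motion=[
    [[0,0,0,0,0.05,0.3,255],[0,0,0,0,0.05,0.7,255],[0,0,0,0,0.05,1.2,255],[0,0,0,0,0.05,1.7,255],[0,0,0,0,0.05,2.2,255],[0,0,0,0,0.05,2.2,255],[0,0,0,0,0.05,2.2,255]],
  ],
)

```text
time_s: 10.9
eef_pos: [0.5292, -0.0091, 0.0951]
tcp_rot: [-3.134, 0.225, 0.001]
wrist_force: [-0.3, -0.8, -0.5]
grip_width: 0.474
```

```bash
python3 st.py 10 s
```

```text
10.9 [ 0.5292 -0.0091  0.0951] [-3.1335  0.2249  0.0008] F [-0.2967 -0.7598 -0.5086] M [-0.0553 -0.0911 -0.0461] 0.4737106745785994
toolF [-0.1849  0.7943  0.5087] endz 0.06437384282705913
```

View pics/w10c.png

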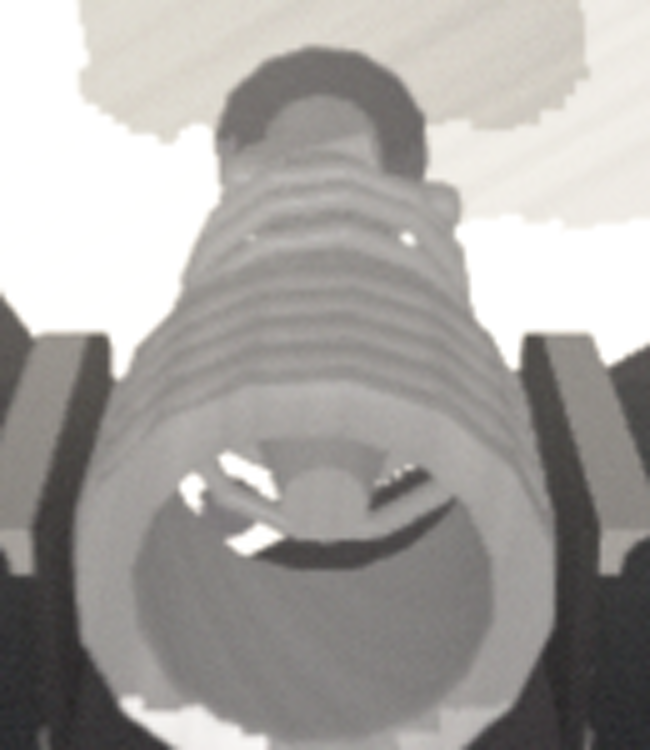

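View pics/s10c.png

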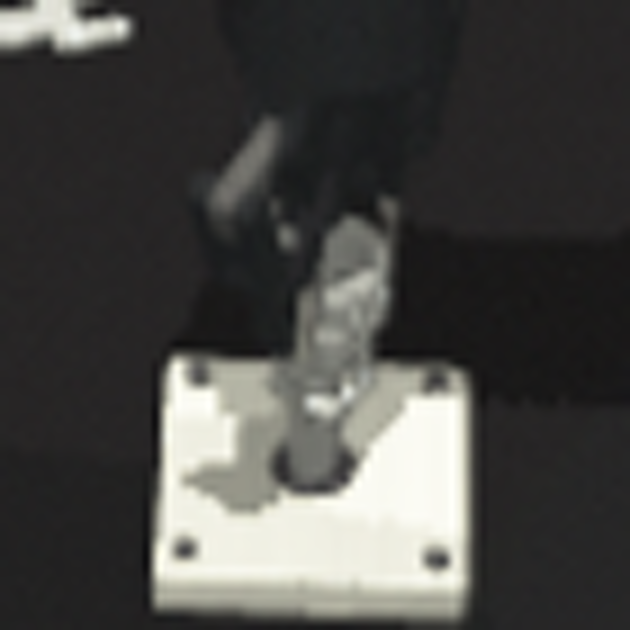

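It is threaded between the collars, and the tip is visible in the bore. Now turn about +26° (world) to match the lower collar, then lower.

carry_out(
  motion=[
    [[0,0,-0.1,0,0.03,0,255],[0,0,-0.2,0,0.03,0,255],[0,0,-0.3,0,0.03,0.2,255],[0,0,-0.4,0,0.03,0.6,255],[0,0,-0.45,0,0.03,1,255],[0,0,-0.45,0,0.03,1.5,255],[0,0,-0.45,0,0.03,2,255],[0,0,-0.45,0,0.03,2.4,255],[0,0,-0.45,0,0.03,2.7,255],[0,0,-0.45,0,0.03,2.7,255],[0,0,-0.45,0,0.03,2.7,255]],
  ],
)

```text
time_s: 12.1
eef_pos: [0.5293, -0.0094, 0.0683]
tcp_rot: [3.105, 0.48, -0.0]
wrist_force: [0.2, -0.0, -1.7]
grip_width: 0.474
```

```bash
python3 st.py 11
```

```text
12.1 [ 0.5293 -0.0094  0.0683] [ 3.1047  0.4799 -0.0001] F [ 0.195  -0.0381 -1.6528] M [ 0.0161 -0.027   0.0124] 0.4743719849300503
toolF [0.1745 0.0952 1.6528] endz 0.037604595110873856
```

View pics/w11c.png

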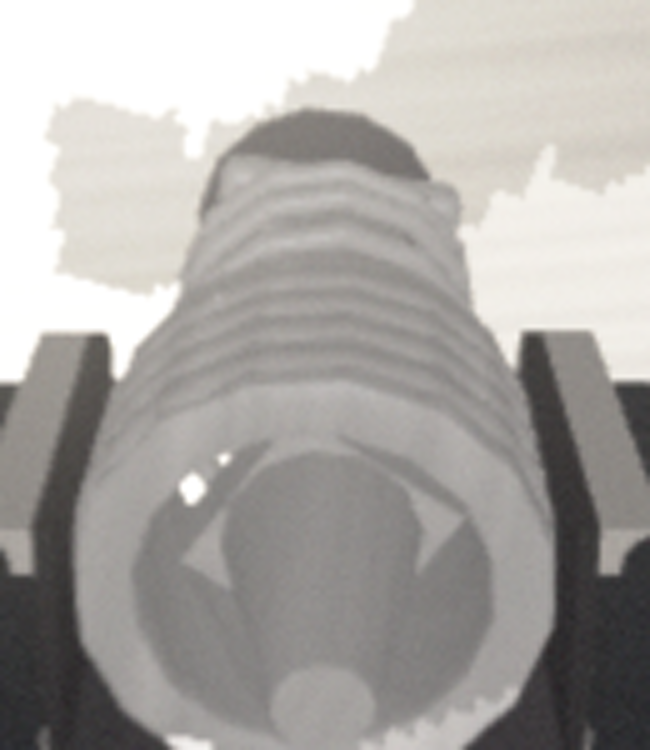

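No load while inside the lower collar: it's passing. Lower to the plate gently.

carry_out(
  motion=[
    [[0,0,0,0,0,0.4,255],[0,0,0,0,0,0.8,255],[0,0,0,0,0,1.2,255],[0,0,0,0,0,1.5,255],[0,0,0,0,0,1.7,255],[0,0,0,0,0,1.85,255],[0,0,0,0,0,1.85,255],[0,0,0,0,0,1.85,255],[0,0,0,0,0,1.85,255]],
  ],
)

```text
time_s: 13.05
eef_pos: [0.5293, -0.0095, 0.0499]
tcp_rot: [3.105, 0.48, 0.0]
wrist_force: [0.3, -0.4, 1.0]
grip_width: 0.474
```

```bash
python3 st.py 12 s
```

```text
13.05 [ 0.5293 -0.0095  0.0499] [3.1046 0.4798 0.0002] F [ 0.3455 -0.4156  1.0118] M [-0.2024  0.0935 -0.0559] 0.47441696316507337
toolF [ 0.204   0.5006 -1.0117] endz 0.01924151659963314
```

View pics/w12c.png

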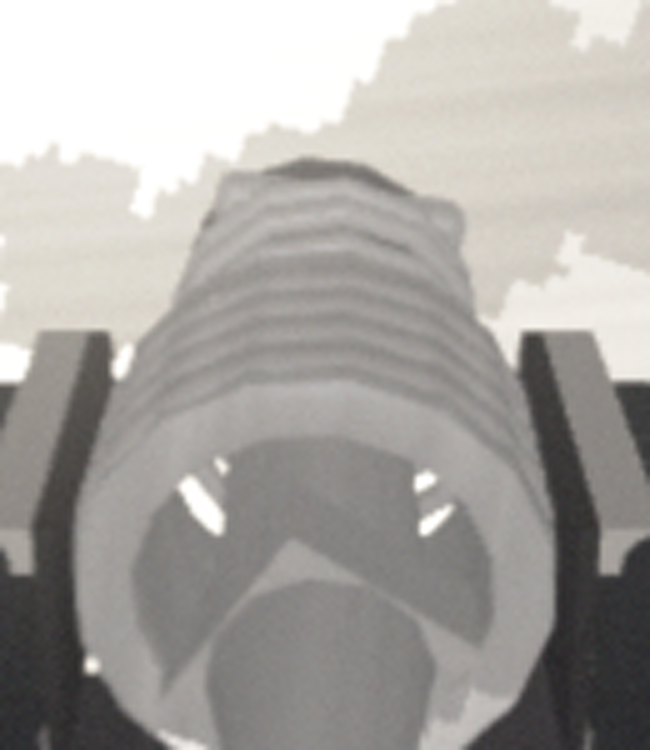

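View pics/s12c.png

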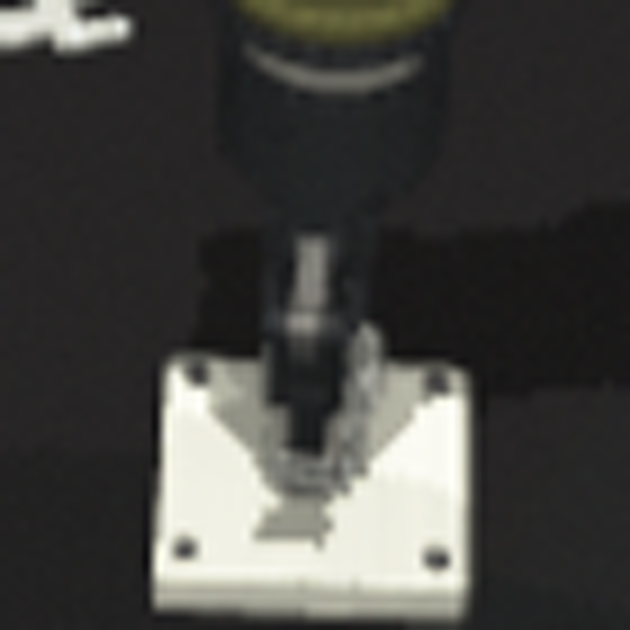

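The end is home on the plate: z matches, with light contact. Release and rise.

carry_out(
  motion=[
    [[0,0,0,0,0,0,0],[0,0,0,0,0,0,0],[0,0,0,0,0,0,0],[0,0,0,0,0,0,0],[0,0,0,0,0,-2,0],[0,0,0,0,0,-6,0],[0,0,0,0,0,-11,0],[0,0,0,0,0,-15,0],[0,0,0,0,0,-15,0],[0,0,0,0,0,-15,0]],
  ],
)

```text
time_s: 14.15
eef_pos: [0.5296, -0.0095, 0.2007]
tcp_rot: [3.104, 0.48, 0.003]
wrist_force: [-0.3, -0.7, -1.4]
grip_width: 0.998
```

```bash
python3 - <<'E'
from h import *
o=telemetry.get_obs(); print(o["time_s"],o["eef_pos"],o["tcp_rot"],o["wrist_force"],o["qpos"])
im=snapshot("wrist"); cv2.imwrite("pics/w13.png",im[:,:,::-1])
c=cam("wrist",o); p=proj(c,[[.529,-.0095,.086]])[0]; print(p); crop(im,int(p[0]),int(p[1]),100,100,6,"pics/w13c.png")
s=snapshot("side"); p=proj(cam("side"),[[.529,-.01,.05]])[0]; crop(s,int(p[0]),int(p[1]),70,70,8,"pics/s13c.png")
ct,cs=cam("top"),cam("side")
print(onplane(ct,[(231,193.5)],.03),onplane(cs,[(289,266)],.03))
print(move([.557,.329,.18],o=o))
# neighbours
print(onplane(ct,[(197,191),(210,161),(270,192),(231,230)],.03), onplane(ct,[(272,238)],.032))
E
```

```text
14.15 [ 0.5296 -0.0095  0.2007] [3.1042 0.4796 0.0033] [-0.2576 -0.7155 -1.4124] [ 0.2235  0.3978 -0.3603  1.7982  0.1666  0.9731 -1.4691]
[320.9138 194.2993]
[[0.5549 0.3309 0.03  ]] [[0.5585 0.3268 0.03  ]]
(None, array([ 12.8237, -31.45  ,   2.0654]))
[[0.5599 0.4342 0.03  ]
 [0.6528 0.3987 0.03  ]
 [0.5626 0.2125 0.03  ]
 [0.4443 0.3264 0.03  ]] [[0.4234 0.2016 0.032 ]]
```

View pics/w13c.png

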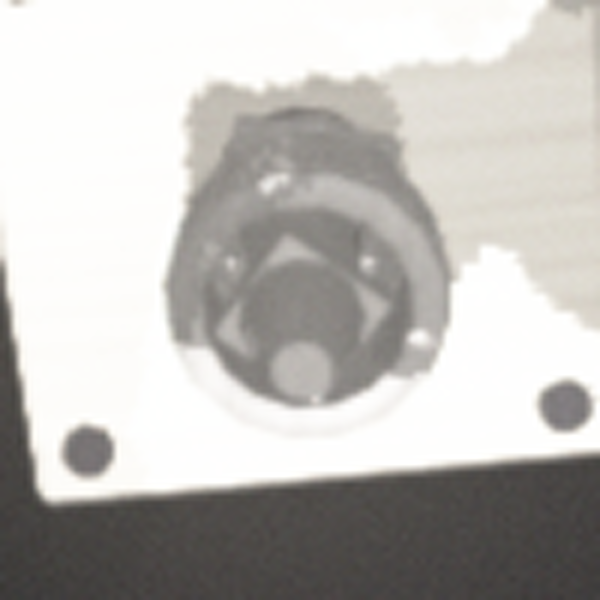

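View pics/s13c.png

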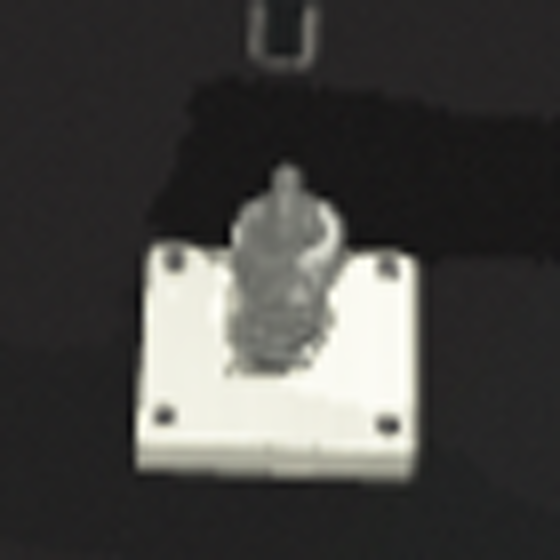

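The spring stands upright on the plate, its square end on the plate and the rod through the bore. Now the silver carrier ring: move over it and look.

carry_out(
  motion=[
    [[0,0,0,2,-4,0,0],[0,0,0,12.8,-31.5,0,0],[0,0,0,12.8,-31.5,0,0],[0,0,0,12.8,-31.5,2,0],[0,0,0,12.8,-31.5,4,0],[0,0,0,12.8,-31.5,7,0],[0,0,0,12.8,-31.5,9,0],[0,0,0,12.8,-31.5,9,0],[0,0,0,12.8,-31.5,9,0],[0,0,0,12.8,-31.5,9,0],[0,0,0,12.8,-31.5,9,0]],
  ],
)

```text
time_s: 15.35
eef_pos: [0.5573, 0.3274, 0.1106]
tcp_rot: [3.104, 0.476, 0.002]
wrist_force: [0.7, -0.3, -0.6]
grip_width: 1.003
```

```bash
python3 - <<'E'
from h import *
o=telemetry.get_obs(); print(o["time_s"],o["eef_pos"],o["tcp_rot"],o["wrist_force"])
im=snapshot("wrist"); cv2.imwrite("pics/w14.png",im[:,:,::-1])
c=cam("wrist",o); print(proj(c,[[.557,.329,.03]]))
E
```

```text
15.35 [0.5573 0.3274 0.1106] [3.1043 0.4759 0.0017] [ 0.714  -0.3136 -0.5867]
[[319.1653 206.6128]]
```

View pics/w14.png

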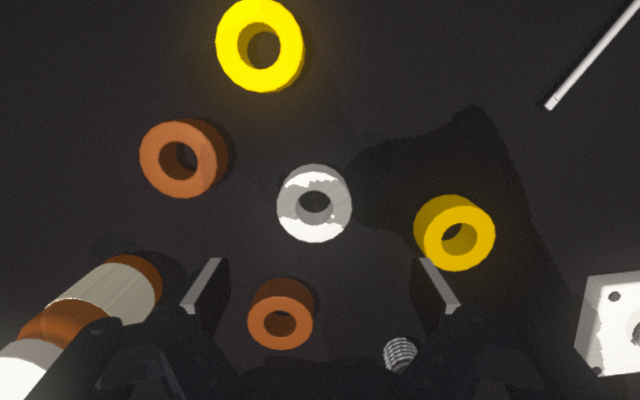

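```bash
python3 - <<'E'
from h import *
o=telemetry.get_obs(); c=cam("wrist",o); A=R.from_rotvec(o["tcp_rot"])
im=cv2.imread("pics/w14.png"); crop(im[:,:,::-1],314,203,90,90,6,"pics/w14c.png")
p=onplane(c,[(314.5,204.5)],.03)[0]; print(p,A.inv().apply(p-o["eef_pos"]))
j=onplane(cam("top"),[(176,236.5)],.12)[0];k=proj(cam("side"),[j]);print(j,k,A.inv().apply(j-o["eef_pos"]))
print("side jar",onplane(cam("side"),[(305,311)],.12))
E
```

```text
[0.5576 0.333  0.03  ] [ 0.0017 -0.0053  0.081 ]
[0.4231 0.4662 0.12  ] [[307.0605 309.107 ]] [-0.0866 -0.1725 -0.0093]
side jar [[0.425  0.4728 0.12  ]]
```

View pics/w14c.png

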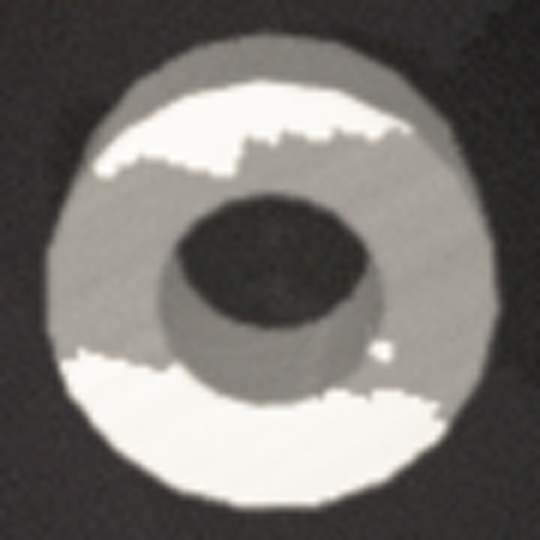

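carry_out(
  motion=[
    [[0,0,0,0,-0.45,0,0],[0,0,0,0,-0.45,4,0],[0,0,0,0,-0.45,7,0],[0,0,0,0,-0.45,9,0],[0,0,0,0,-0.45,10.4,0],[0,0,0,0,-0.45,10.6,0],[0,0,0,0,-0.45,10.6,0],[0,0,0,0,-0.45,10.6,0]],
  ],
)

```text
time_s: 16.2
eef_pos: [0.5556, 0.3343, 0.0052]
tcp_rot: [-3.104, -0.48, -0.003]
wrist_force: [0.3, 0.3, 0.6]
grip_width: 1.001
```

```bash
python3 st.py 15
```

```text
16.2 [0.5556 0.3343 0.0052] [-3.1038 -0.4797 -0.0031] F [0.3247 0.3238 0.5789] M [-0.0209 -0.016   0.0527] 1.00052903660802
toolF [ 0.4085 -0.211  -0.5779] endz -0.025525355254580728
```

View pics/w15.png

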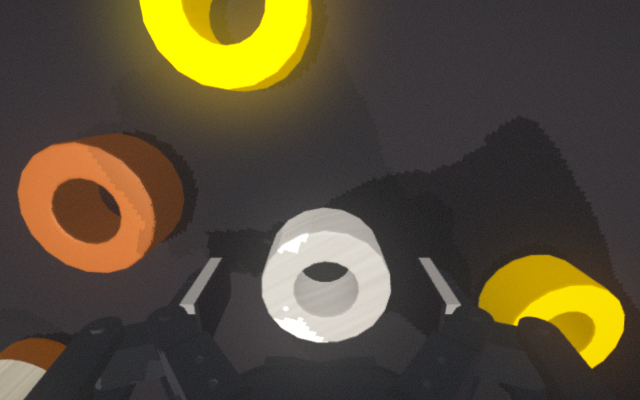

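```bash
python3 - <<'E'
from h import *
o=telemetry.get_obs(); c=cam("wrist",o)
t=np.linspace(0,6.28,200)
for r in (.029,.014):
  q=proj(c,np.c_[o["eef_pos"][0]+r*np.cos(t),o["eef_pos"][1]+r*np.sin(t),0*t+.03]);print(q.min(0),q.max(0))
im=cv2.imread("pics/w15.png")[:,:,::-1]; crop(im,326,275,150,150,4,"pics/w15d.png")
E
```

```text
[256.0144 226.5417] [388.922  340.9576]
[290.3923 259.3047] [354.5066 314.3742]
```

View pics/w15d.png

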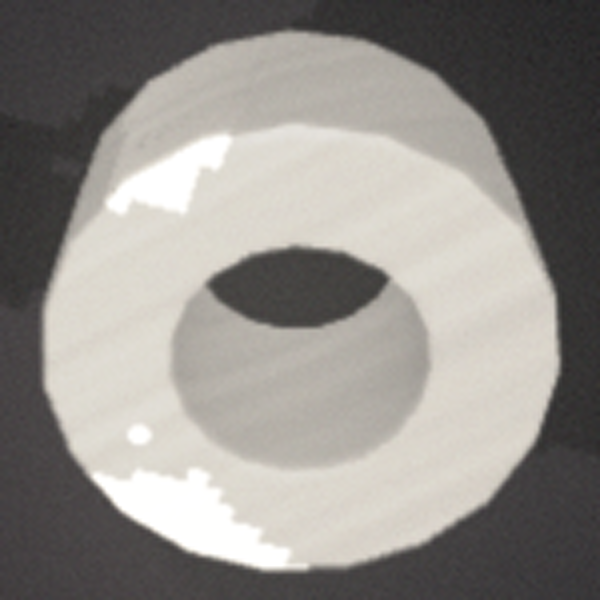

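carry_out(
  motion=[
    [[0,0,0,-0.1,0.2,0.2,0],[0,0,0,-0.1,0.2,0.2,0],[0,0,0,-0.1,0.2,0.2,255],[0,0,0,-0.1,0.2,0.2,255],[0,0,0,-0.1,0.2,0.2,255],[0,0,0,-0.1,0.2,0.2,255],[0,0,0,-0.1,0.2,0.2,255]],
  ],
  newtons=40,
)

```text
time_s: 16.95
eef_pos: [0.5546, 0.3316, 0.0024]
tcp_rot: [-3.105, -0.48, -0.001]
wrist_force: [-0.8, -1.1, 5.4]
grip_width: 0.67
```

carry_out(
  motion=[
    [[0,0,0,0,0,-2,255],[0,0,0,0,0,-6,255],[0,0,0,0,0,-11,255],[0,0,0,0,0,-15,255],[0,0,0,0,0,-15,255],[0,0,0,0,0,-15,255],[0,0,0,0,0,-15,255]],
  ],
)

```text
time_s: 17.65
eef_pos: [0.5538, 0.3309, 0.1503]
tcp_rot: [3.103, 0.48, -0.004]
wrist_force: [0.7, 0.1, -2.0]
grip_width: 0.671
```

```bash
python3 st.py 16; python3 -c "
from h import *
print(move([.5293,-.0095,.152]))"
```

```text
17.65 [0.5538 0.3309 0.1503] [ 3.1035  0.4799 -0.0036] F [ 0.6503  0.1137 -2.0446] M [0.0267 0.0067 0.0189] 0.6708094933124746
toolF [0.6592 0.0863 2.0431] endz 0.11957918744547133
(None, array([-12.6009,  31.7073,  -0.1369]))
```

View pics/w16.png

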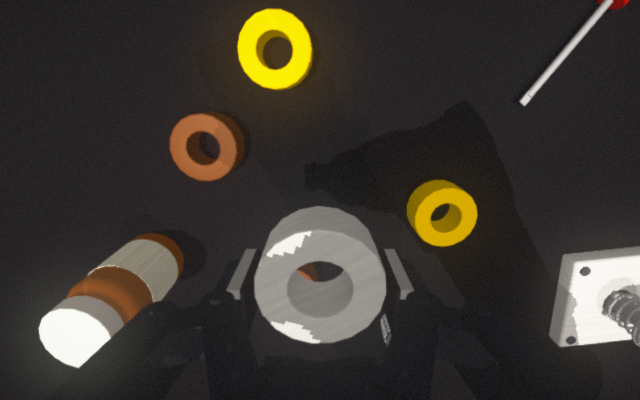

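carry_out(
  motion=[
    [[0,0,0,-1,3,-1,255],[0,0,0,-3,8,-1,255],[0,0,0,-5,12.5,-1,255],[0,0,0,-7,17,-1,255],[0,0,0,-9,22,-1,255],[0,0,0,-11,26.5,-1,255],[0,0,0,-12.2,30,-1,255],[0,0,0,-12.6,31.7,-1,255],[0,0,0,-12.6,31.7,-1,255],[0,0,0,-12.6,31.7,-1,255],[0,0,0,-12.6,31.7,-1,255]],
  ],
)

```text
time_s: 18.8
eef_pos: [0.5298, -0.0069, 0.1612]
tcp_rot: [-3.103, -0.483, 0.001]
wrist_force: [-0.1, 0.6, -1.4]
grip_width: 0.676
```

```bash
python3 st.py 17 s; python3 -c "
from h import *
print(move([.5293,-.0095,.13]))"
```

```text
18.8 [ 0.5298 -0.0069  0.1612] [-3.1029 -0.4835  0.0013] F [-0.147   0.5553 -1.3985] M [-0.0342 -0.0725  0.0163] 0.6762444082520433
toolF [ 0.0298 -0.5718  1.3992] endz 0.13054724747969781
(None, array([-0.1422,  0.2288,  3.1523]))
```

View pics/w17.png

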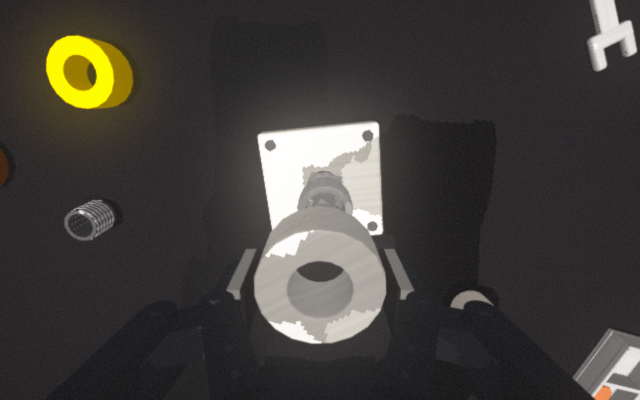

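View pics/s17c.png

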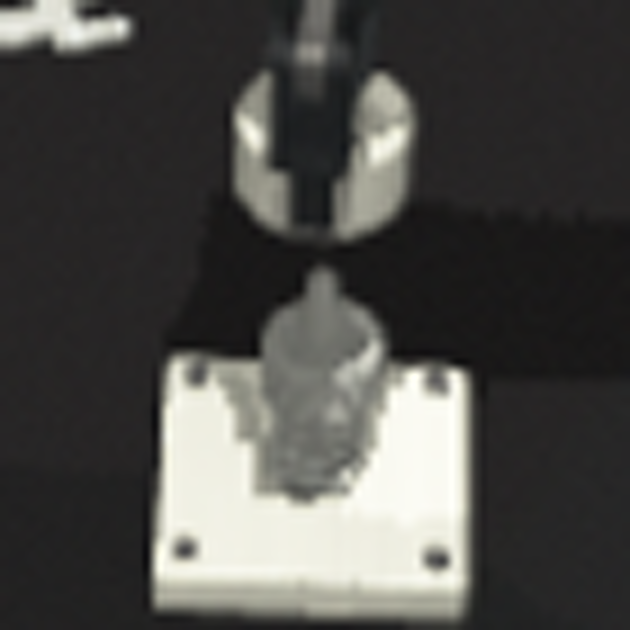

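The ring is above the tip (ring u≈324, tip u≈321 in the side crop). Lower it around the rod.

carry_out(
  motion=[
    [[0,0,0,0,0,0,255],[0,0,0,0,0,1.5,255],[0,0,0,0,0,3,255],[0,0,0,0,0,4.5,255],[0,0,0,0,0,5.8,255],[0,0,0,0,0,6.4,255],[0,0,0,0,0,6.4,255],[0,0,0,0,0,6.4,255]],
  ],
)

```text
time_s: 19.7
eef_pos: [0.5304, -0.0083, 0.0982]
tcp_rot: [-3.105, -0.481, -0.001]
wrist_force: [0.4, -0.4, -2.2]
grip_width: 0.674
```

```bash
python3 st.py 18 s
```

```text
19.7 [ 0.5304 -0.0083  0.0982] [-3.1045 -0.4808 -0.0008] F [ 0.3841 -0.3689 -2.2058] M [-0.0635  0.0467  0.0149] 0.6735930897334812
toolF [0.2534 0.4677 2.206 ] endz 0.06751383198178992
```

View pics/w18c.png

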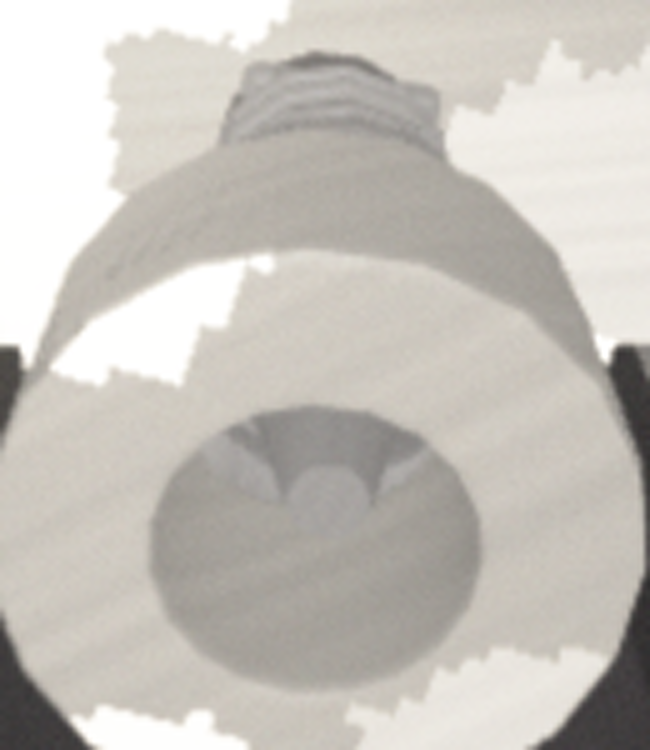

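The tip is inside the ring's bore, with no side load. Lower onto the spring head, then release.

carry_out(
  motion=[
    [[0,0,0,-0.1,0.08,0.4,255],[0,0,0,-0.1,0.08,0.8,255],[0,0,0,-0.1,0.08,1.2,255],[0,0,0,-0.1,0.08,1.4,255],[0,0,0,-0.1,0.08,1.4,255],[0,0,0,-0.1,0.08,1.4,255]],
  ],
)

```text
time_s: 20.4
eef_pos: [0.5294, -0.0098, 0.0838]
tcp_rot: [3.105, 0.48, -0.0]
wrist_force: [0.2, -0.4, -0.4]
grip_width: 0.67
```

```bash
python3 st.py 19 s
```

```text
20.4 [ 0.5294 -0.0098  0.0838] [ 3.1047  0.4799 -0.0001] F [ 0.1584 -0.3739 -0.4374] M [-0.1351  0.0013  0.0116] 0.6700402756814703
toolF [0.0381 0.4043 0.4374] endz 0.05312043877894024
```

View pics/w19c.png

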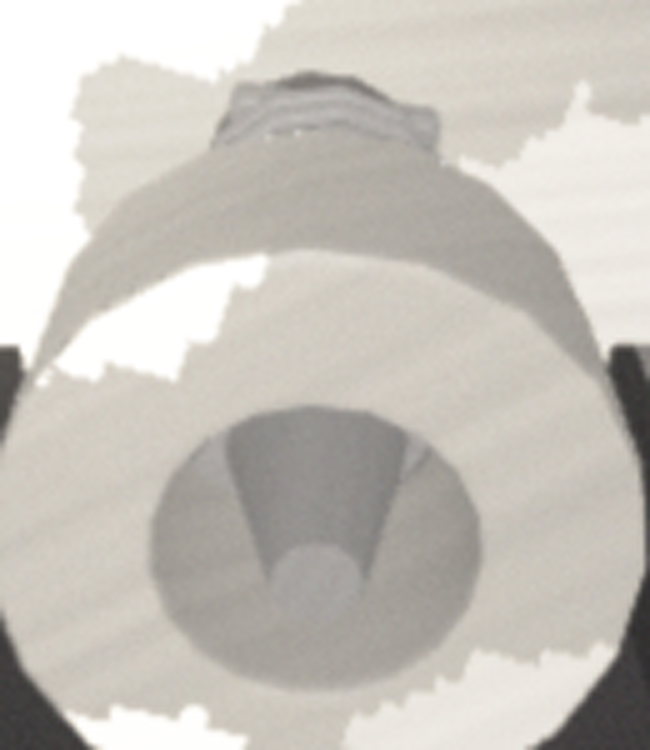

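View pics/s19c.png

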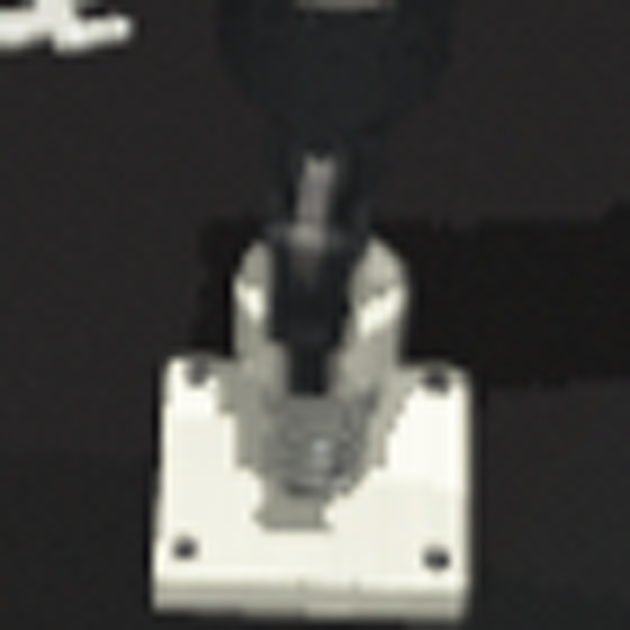

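The ring is centred on the rod and resting (load up by about 1.8 N). Release and withdraw straight up.

carry_out(
  motion=[
    [[0,0,0,0,0,0,150],[0,0,0,0,0,0,100],[0,0,0,0,0,0,0],[0,0,0,0,0,0,0],[0,0,0,0,0,0,0],[0,0,0,0,0,-2,0],[0,0,0,0,0,-5,0],[0,0,0,0,0,-9,0],[0,0,0,0,0,-13,0],[0,0,0,0,0,-13,0],[0,0,0,0,0,-13,0]],
  ],
)

```text
time_s: 21.6
eef_pos: [0.5297, -0.0098, 0.2146]
tcp_rot: [3.104, 0.48, 0.003]
wrist_force: [-0.4, -0.0, 0.2]
grip_width: 0.997
```

```bash
python3 - <<'E'
from h import *
o=telemetry.get_obs(); print(o["time_s"],o["eef_pos"],o["wrist_force"])
im=snapshot("wrist"); c=cam("wrist",o)
t=np.linspace(0,6.28,200)
for r,z in ((.029,.112),(.014,.112),(.004,.114)):
  q=proj(c,np.c_[.5293+r*np.cos(t),-.0095+r*np.sin(t),0*t+z]);print(q.min(0),q.max(0))
p=proj(c,[[.5293,-.0095,.112]])[0].astype(int);print(p-60)
crop(im,p[0],p[1],120,120,5,"pics/w20c.png")
s=snapshot("side"); p=proj(cam("side"),[[.529,-.01,.06]])[0].astype(int); print(p-35);crop(s,p[0],p[1],70,70,8,"pics/s20c.png")
cv2.imwrite("pics/s20.png",s[:,:,::-1])
E
```

```text
21.6 [ 0.5297 -0.0098  0.2146] [-0.3521 -0.0355  0.2022]
[285.4918 163.6602] [356.0447 230.8019]
[303.7379 181.9325] [337.7933 214.3241]
[315.8726 194.4788] [325.6742 203.7932]
[260 138]
[314 150]
```

View pics/w20c.png

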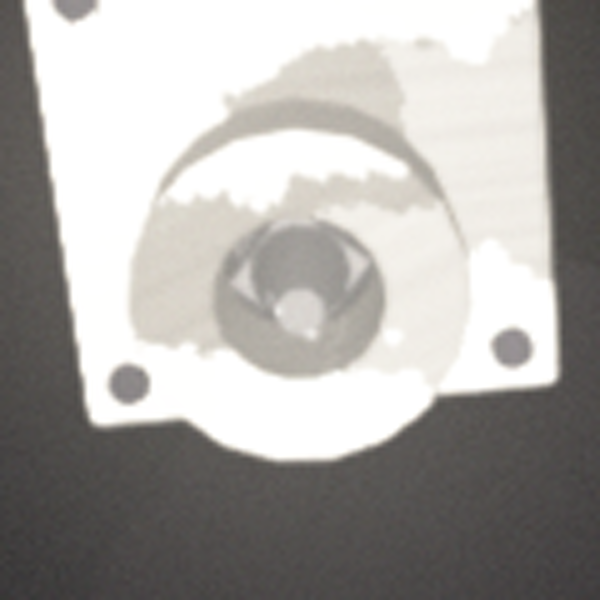

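View pics/s20c.png

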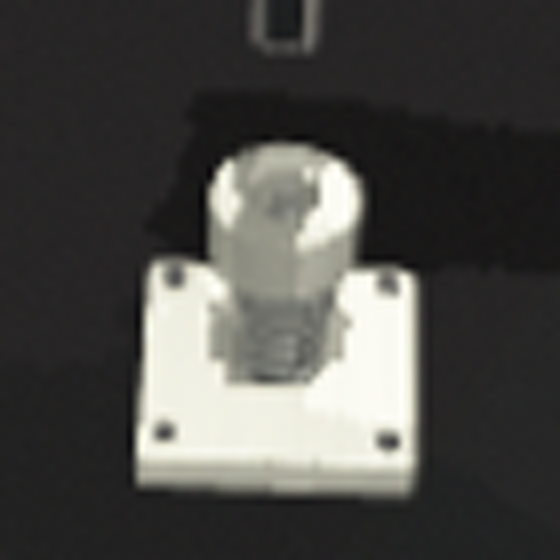

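View pics/s20.png

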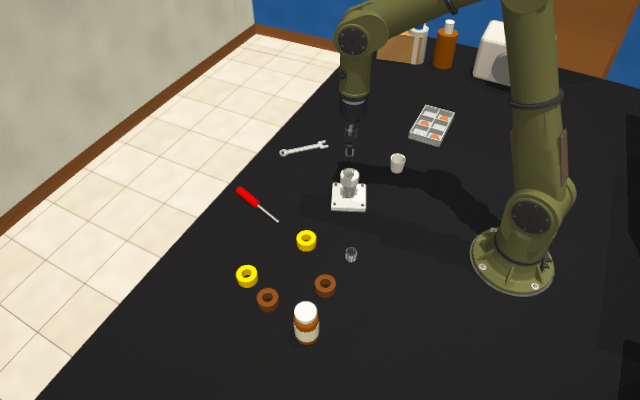

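The ring sits level on the spring, concentric with the tip (hole centre (299,297), tip (300,312) in the crop). The bystanders are where they were, and the gripper is clear. I'm handing it in.

```bash
python3 -c "
from station import manip,telemetry
print(manip.sign_off()); print(telemetry.get_obs()['time_s'])"
```

```text
the job is handed in; nothing more can be done
None
the job is handed in; nothing more can be done
```

The spring is home on the press plate and the silver carrier ring sits on top of it. I released both and handed the job in at about 21.7 s; sign-off reports no verdict.

**Spring:** It snagged once, on the upper collar, at about 4 N, and slipped past after a 4.6° twist and a 0.4 mm shift. I then turned it about 26° between the collars; the lower collar gave no snag. Reaching the plate added about 2.7 N, against the 15 N limit.

**Last checks:**
- **Ring:** It looks level on the spring's head, with its bore centred on the rod tip to within about 2 mm.
- **Spring:** It looked upright with its square end on the plate.
- **Gripper:** It is open and well above the press.
- **Bystanders:** The screwdriver, spanner, cup, jar and short spring look unmoved in the side view.

**Disagreement:** The wrist camera's calibration was off by about 1–2 mm. The collar angles I read from two wrist pictures also differed by a few degrees. I settled both by comparing spring and rod in the same picture and by the measured forces.

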